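Dry-fit two layered carved ornaments

TASK

Dry-fit the two layered ornaments from the five loose dark carved pieces. On the square pale board lay the large square plaque with its edges in line with the board's edges, on it the small disc, and on that the domed boss; on the round pale board lay the large disc and on it the small square plaque. Every piece lies flat, right way up and centred on what is under it; leave the gouge, the spectacles and the wax tin where they are.

Things in the scene. Friction and masses are not known exactly. Their poses are not given: they have to be found in the camera images.
- square_board_top (a point): Square backing board of pale wood, 110 x 110 mm, 15 mm thick, held fast to the bench. The point is the centre of its top face (15 mm above the bench); x and y axes parallel to its edges, z up.
- round_board_top (a point): Round backing board of pale wood, 116 mm in diameter, 15 mm thick, held fast to the bench. The point is the centre of its top face (15 mm above the bench); z up.
- large_square_c (a point): Large square plaque, loose, dark wood, 60 x 60 mm, 20 mm thick, flat on both faces, about 65 g. The point is its centre, half-way up; z axis up. x and y axes parallel to its edges.
- small_square_c (a point): Small square plaque, loose, dark wood, 40 x 40 mm, 20 mm thick, flat on both faces, about 30 g. The point is its centre, half-way up; z axis up. x and y axes parallel to its edges.
- large_disc_c (a point): Large disc, loose, dark wood, 60 mm in diameter, 20 mm thick, flat on both faces, about 50 g. The point is its centre, half-way up; z axis up.
- small_disc_c (a point): Small disc, loose, dark wood, 40 mm in diameter, 20 mm thick, flat on both faces, about 24 g. The point is its centre, half-way up; z axis up.
- boss_c (a point): Domed boss, loose, dark wood, 26 mm in diameter, 26 mm high: straight-sided for the lower 18 mm, rounded on top, flat underneath, about 16 g. It starts dome up. The point is on its axis, 13 mm above its underside; z axis up (to the dome).
- gouge_c (a point): Bystander, loose: a carving gouge lying on the bench, pale handle and steel blade, 180 mm long, 20 mm thick, along its x axis. The point is the middle of its length, 10 mm up.
- spectacles_c (a point): Bystander, loose: folded spectacles, black rims, 128 mm along their y axis, 40 mm along x, 8 mm high. The point is their centre, 4 mm up.
- wax_tin_c (a point): Bystander, loose: a closed round tin of wax, 75 mm in diameter, 28 mm high. The point is its centre, 14 mm up.

How it is judged:
By the outcome, as a careful person would: the job done as asked, in the order asked, and still so for the second after the job is handed in, with the robot touching nothing.
It also fails if it takes over 134 s, if anything falls off the work surface, if the arm or the gripper's body presses on something with over 40 N, if the wrist force passes 120 N, or if a joint passes its speed limit or range.

ROBOT

A 6-joint arm with a two-finger parallel gripper is mounted at the origin on the work surface. World frame = base frame: x ahead of the robot, y to its left, z up, the work surface at z = 0. Lengths are in m, angles in rad, forces in N, time in s.
With the tool pointing down it reaches from about 0.225 to 0.875 m from the base axis. Payload 3.4 kg.
Tool frame: the origin (TCP) lies at the very end of the fingers, on their centre line; the grasp point (between the pads) lies 19 mm behind it; z points along the fingers, y is the line along which they close (so a half turn about z gives the same grasp; the last joint's range is limited). The gripper opens to 85 mm and grips with 20 to 120 N. Pads are 22 mm wide; open, the fingers measure 114 mm over their backs; the gripper's body (76 mm by 85 mm) begins 54 mm behind the grasp point. The pads swing forward as they close: fully open they stand 13 mm farther back than shut.
Start: joints at [-0.121, 0.276, 1.505, -0, 1.361, -0.121], TCP at [0.575, -0, 0.231] pointing down, gripper open.
Joint ranges: [-2.89, 2.89], [-0.75, 2.08], [0.22, 2.7], [-1.18, 4.32], [0.11, 2.71], [-2.7, 2.7]. Speed limits (rad/s): [2.57, 2.57, 3.14, 3.14, 3.14, 3.14].

INTERFACE

Orientations are given as a unit quaternion [w, x, y, z].
In Python, from rig import get_state, optics, sign_off gives the robot as it stands.
- The arm moves only by the tool send_rows, never from a script. Its argument "increments" is a list of rows, each an object with "gripper": the gripper's target within -1 to 1 (shut at 1, half-way at 0, fully open at -1); "linear": the shift along the world's x, y, z in m, a list of three; "delta_rot": the turn, a rotation vector about the world's x, y, z in rad, a list of three. In form: [{"gripper": gripper, "linear": [dx, dy, dz], "delta_rot": [rx, ry, rz]}, ...]. A call has 1 to 8 rows; each row is the pose to reach, as a shift and turn from the pose commanded when the call began; what a row does not reach only later rows make up. A row lasts 1/10 s, in which the tool goes at most 50 mm and 8.59 degrees, less where a joint would pass 70% of its speed; a pose out of reach is approached as far as the arm can. A call with a gripper value outside its range is refused whole. The fingers move at their own pace and stop on an object; "newtons" is the grip in N (left out, the last holds). Time passes only in rows, so rows that repeat a pose let the fingers close. It gives the time, the measured TCP pose, the force, the opening and the grip force at its end, in the units of the state.
- get_state(): the state, without advancing time (a new reading comes with each control period).
- optics.get_image(name): name is "scene" or "side" or "wrist"; returns a dict with "pixels" (420x560x3 uint8, blue, green, red), "K" (3x3 intrinsics, pixels), "rvec" (rotation vector, rad) and "tvec" (3), from world to camera coordinates, as OpenCV has them; the wrist camera has in their place "T_tool_cam" (4x4, takes a point from camera to tool coordinates, whose origin is the TCP and whose axes are the flange's). Camera axes: x right, y down, z forward; pixel columns grow to the right and rows downward; lengths in m; the calibration is good to about 2 mm. A picture is of the moment at which its call begins: read the wrist's pose just before it. There is no depth.
- sign_off(): hands the job in; it is judged then, once.
The state is a dict: "clock": time; "qpos": joint angles; "qd": joint speeds; "effort": joint torques, N m; "position": TCP position; "ee_rot": TCP orientation; "contact_force": force on the tool from outside, world axes, zero at the start; "moment": the same for the moment, N m; "width": finger opening in m; "gripper_force": force on a finger pad.
Only numpy, scipy, OpenCV 4.12 (cv2) and the standard library are available. Lean on these libraries where they do the work, as an engineer would, in place of code of your own. Each camera call takes 0.05 s, during which the arm holds its last target. There are 200 camera calls.

## Working session

There is one attempt and no reset: what is moved stays moved. The work goes in short steps, Python scripts to look and compute and a tool call to move; the robot and the scene stay as the last step left them, time stands still between calls to the robot, and variables do not carry over. Pictures are saved under pics/ and viewed, at most 14 in all, crops included, and the job is handed in when it is done.

Besides the shell and the picture viewer there is one more tool, called after "Request:" by a JSON object that holds its "api" and its "payload", one argument or row to a line. send_rows: Moves the arm, as the interface text tells. Its arguments: {"type":"object","properties":{"increments":{"type":"array"},"newtons":{"type":"number"}},"required":["increments"]}

```bash
ls; mkdir -p pics; cat > h.py <<'E'
import numpy as np, cv2
from rig import get_state, optics, sign_off
from scipy.spatial.transform import Rotation as R
def snap(n,f):
    s=get_state(); d=optics.get_image(n); cv2.imwrite('pics/'+f,d['pixels'])
    K=np.array(d['K'],float)
    if n=='wrist':
        q=s['ee_rot']; T=np.eye(4); T[:3,:3]=R.from_quat([q[1],q[2],q[3],q[0]]).as_matrix(); T[:3,3]=s['position']
        M=np.linalg.inv(T@np.array(d['T_tool_cam']))
    else:
        M=np.eye(4); M[:3,:3]=cv2.Rodrigues(np.array(d['rvec'],float))[0]; M[:3,3]=np.ravel(d['tvec'])
    np.savez('pics/'+f+'.npz',K=K,M=M); return d['pixels'],K,M
def load(f):
    z=np.load('pics/'+f+'.npz'); return cv2.imread('pics/'+f),z['K'],z['M']
def toplane(px,K,M,z):
    px=np.atleast_2d(np.array(px,float)); r=np.c_[px,np.ones(len(px))]@np.linalg.inv(K).T@M[:3,:3]
    c=-M[:3,:3].T@M[:3,3]; return (c+r*((z-c[2])/r[:,2:]))[:,:2]
def proj(P,K,M):
    p=np.atleast_2d(P)@M[:3,:3].T+M[:3,3]; p=p@K.T; return p[:,:2]/p[:,2:]
E
python3 - <<'E'
from h import *
for n in('scene','side','wrist'):
    p,K,M=snap(n,n+'0.png'); print(n,-M[:3,:3].T@M[:3,3],M[2,:3],K[0,0])
print(get_state())
E
```

```text
pics
scene [ 0.98132106 -0.30498906  0.70454598] [-0.50521656  0.3543568  -0.78688467] 410.19302267560676
side [ 0.14592232 -0.49059305  0.5555773 ] [ 0.49187504  0.60207303 -0.62894118] 379.14334337370116
wrist [0.57446815 0.07541366 0.37336821] [-0.00134053 -0.29177786 -0.95648517] 365.11622242536
{'clock': 0.15, 'qpos': array([-1.21033855e-01,  2.76429076e-01,  1.50582649e+00,  1.86946240e-05,
        1.36071797e+00, -1.20976619e-01]), 'qd': array([ 0.00042451, -0.00219115, -0.0019967 , -0.00029735,  0.00189078,
       -0.00041739]), 'effort': array([ 9.65923646e-04, -4.17143512e+01, -2.46032345e+01, -1.26433165e-04,
        7.58384820e-03, -3.43765259e-05]), 'position': array([5.74606011e-01, 2.97777912e-05, 2.30656527e-01]), 'ee_rot': array([-5.49214193e-04,  7.07128231e-01,  7.07084994e-01, -4.18516968e-04]), 'contact_force': array([ 0.03732536, -0.03010934,  0.27567932]), 'moment': array([ 0.02049128, -0.02603052,  0.01957587]), 'gripper_force': 0.0, 'width': 0.08545907310503888}
```

View pics/scene0.png

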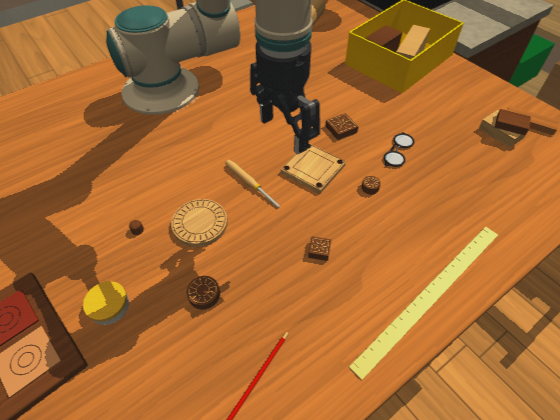

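View pics/side0.png

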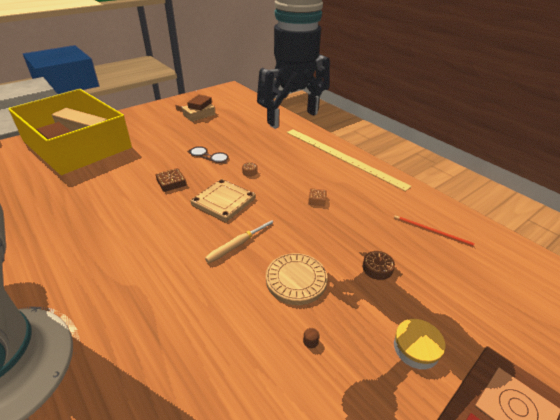

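View pics/wrist0.png

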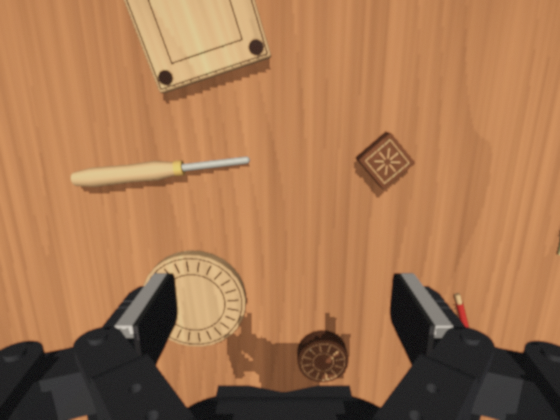

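Scene: large square (341,126), square board (313,167), small disc (371,185), small square (319,247), large disc (203,292), round board (199,222), boss (136,227). The side view shows the same seven objects, and the wrist view shows the small square (386,160), gouge and both boards.

```bash
python3 - <<'E'
from h import *
a={'LS':((341,124),(171,178),.02),'SB':((313,166),(223,197),.015),'SD':((371,182),(250,167),.02),'SS':((319,243),(317,194),.02),'LD':((203,288),(378,261),.02),'RB':((199,220),(297,275),.015),'boss':((136,226),(311,336),.02),'gouge':((252,184),(240,243),.01),'spec':((398,150),(209,155),.004),'tin':((105,299),(420,342),.028)}
s=load('scene0.png');d=load('side0.png');w=load('wrist0.png')
for k,(p,q,z) in a.items():
    A=toplane(p,*s[1:],z)[0];B=toplane(q,*d[1:],z)[0];print(k,A.round(3),B.round(3),proj([[*((A+B)/2),z]],*w[1:]).round())
E
```

```text
LS [0.433 0.29 ] [0.428 0.283] [[  94. -193.]]
SB [0.499 0.145] [0.493 0.144] [[195.  16.]]
SD [0.617 0.214] [0.614 0.207] [[334. -74.]]
SS [0.671 0.019] [0.673 0.015] [[384. 161.]]
LD [ 0.619 -0.215] [ 0.619 -0.217] [[322. 361.]]
RB [ 0.476 -0.143] [ 0.475 -0.145] [[195. 304.]]
boss [ 0.415 -0.255] [ 0.406 -0.259] [[146. 390.]]
gouge [0.456 0.004] [ 0.441 -0.005] [[159. 176.]]
spec [0.573 0.35 ] [0.572 0.347] [[ 282. -283.]]
tin [ 0.537 -0.368] [ 0.53  -0.375] [[251. 468.]]
```

Request:
{"api": "send_rows", "payload": {
  "increments": [
    {"gripper":-1,"linear":[-0.05,0.16,0.1],"delta_rot":[0,0,0]},
    {"gripper":-1,"linear":[-0.05,0.16,0.1],"delta_rot":[0,0,0]},
    {"gripper":-1,"linear":[-0.05,0.16,0.1],"delta_rot":[0,0,0]},
    {"gripper":-1,"linear":[-0.05,0.16,0.1],"delta_rot":[0,0,0]},
    {"gripper":-1,"linear":[-0.05,0.16,0.1],"delta_rot":[0,0,0]},
    {"gripper":-1,"linear":[-0.05,0.16,0.1],"delta_rot":[0,0,0]},
    {"gripper":-1,"linear":[-0.05,0.16,0.1],"delta_rot":[0,0,0]},
    {"gripper":-1,"linear":[-0.05,0.16,0.1],"delta_rot":[0,0,0]}
  ]
}}

```text
clock: 0.95
position: [0.525, 0.1587, 0.3299]
ee_rot: [-0.001, 0.708, 0.706, -0.001]
contact_force: [-0.7, -0.5, 0.1]
width: 0.0855
gripper_force: 0.0
```

```bash
python3 - <<'E'
from h import *
p,K,M=snap('wrist','wA.png'); print(get_state()['qd'].round(3),get_state()['position'])
E
```

```text
[-0.003 -0.001 -0.004  0.002  0.     0.   ] [0.52505531 0.15870141 0.33007026]
```

Request:
{"api": "send_rows", "payload": {
  "increments": [
    {"gripper":-1,"linear":[0,-0.35,0],"delta_rot":[0,0,0]},
    {"gripper":-1,"linear":[0,-0.35,0],"delta_rot":[0,0,0]},
    {"gripper":-1,"linear":[0,-0.35,0],"delta_rot":[0,0,0]},
    {"gripper":-1,"linear":[0,-0.35,0],"delta_rot":[0,0,0]},
    {"gripper":-1,"linear":[0,-0.35,0],"delta_rot":[0,0,0]},
    {"gripper":-1,"linear":[0,-0.35,0],"delta_rot":[0,0,0]},
    {"gripper":-1,"linear":[0,-0.35,0],"delta_rot":[0,0,0]},
    {"gripper":-1,"linear":[0,-0.35,0],"delta_rot":[0,0,0]}
  ]
}}

```text
clock: 1.8
position: [0.5243, -0.1974, 0.3297]
ee_rot: [0.0, 0.71, 0.704, -0.002]
contact_force: [-0.0, 0.4, -0.5]
width: 0.0855
gripper_force: 0.0
```

Request:
{"api": "send_rows", "payload": {
  "increments": [
    {"gripper":-1,"linear":[0,0,0],"delta_rot":[0,0,0]},
    {"gripper":-1,"linear":[0,0,0],"delta_rot":[0,0,0]},
    {"gripper":-1,"linear":[0,0,0],"delta_rot":[0,0,0]}
  ]
}}

```text
clock: 2.1
position: [0.5249, -0.1888, 0.3313]
ee_rot: [-0.0, 0.707, 0.708, 0.0]
contact_force: [0.4, 0.5, -0.8]
width: 0.0852
gripper_force: 0.0
```

```bash
python3 - <<'E'
from h import *
p,K,M=snap('wrist','wB.png'); print(get_state()['qd'].round(3),get_state()['position'])
cv2.imwrite('pics/AB.png',np.vstack([load('wA.png')[0],p])[:, :])
a=cv2.imread('pics/AB.png'); cv2.imwrite('pics/AB.png',cv2.resize(np.hstack([load('wA.png')[0],p]),(800,300)))
E
```

```text
[ 0.003 -0.001 -0.001 -0.004  0.     0.   ] [ 0.52505471 -0.18871201  0.33145518]
```

View pics/AB.png

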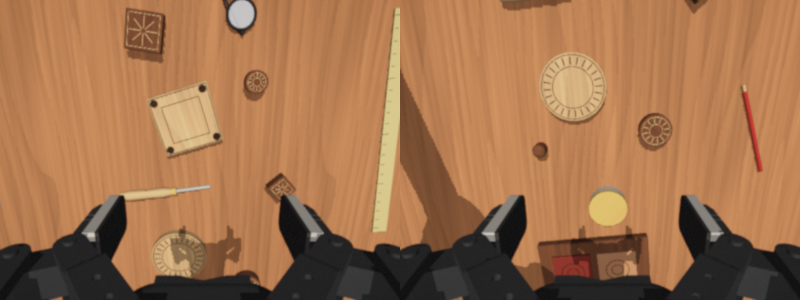

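Left (wA): large square (203,45), small disc (358,115), square board (259,167). Right (wB): round board (241,122), large disc (357,182), boss (196,211). Now silhouette fits.

```bash
cat >> h.py <<'E'
from scipy.optimize import minimize
def model(kind,size,h,x,y,yaw,z0):
    if kind=='sq': c=np.array([[1,1],[-1,1],[-1,-1],[1,-1]])*size/2
    else:
        t=np.linspace(0,2*np.pi,48,endpoint=False); c=np.c_[np.cos(t),np.sin(t)]*size/2
    c=c@np.array([[np.cos(yaw),np.sin(yaw)],[-np.sin(yaw),np.cos(yaw)]])+[x,y]
    P=[np.c_[c,np.full(len(c),z)] for z in (z0,z0+h)]
    if kind=='boss':
        P[1][:,2]=z0+.018; m=np.array([x,y])
        P+= [np.c_[m+(c-m)*f,np.full(len(c),z0+.018+.008*g)] for f,g in((.87,.5),(.5,.87),(.1,1))]
    return np.vstack(P)
def mask(img,px,r,pale):
    hsv=cv2.cvtColor(cv2.GaussianBlur(img,(3,3),0),cv2.COLOR_BGR2HSV)
    x,y=map(int,px); roi=np.zeros(img.shape[:2],np.uint8); cv2.circle(roi,(x,y),r,255,-1)
    v=np.where(((hsv[...,1]<145) if pale else (hsv[...,2]<135)),255,0).astype(np.uint8)&roi
    v=cv2.morphologyEx(v,cv2.MORPH_CLOSE,np.ones((5,5)));v=cv2.morphologyEx(v,cv2.MORPH_OPEN,np.ones((5,5)))
    cs=cv2.findContours(v,cv2.RETR_EXTERNAL,cv2.CHAIN_APPROX_NONE)[0]
    c=max(cs,key=cv2.contourArea); m=np.zeros_like(v); cv2.drawContours(m,[cv2.convexHull(c)],-1,255,-1); return m
def fit(f,kind,size,h,z0,guess,r,pale=False,m=None):
    img,K,M=load(f)
    if m is None: m=mask(img,proj([[guess[0],guess[1],z0+h]],K,M)[0],r,pale)
    def cost(p):
        q=proj(model(kind,size,h,p[0]/1e3,p[1]/1e3,p[2]/20,z0),K,M); hl=cv2.convexHull(q.astype(np.float32))
        a=np.zeros_like(m); cv2.fillConvexPoly(a,np.round(hl*16).astype(np.int32),255,cv2.LINE_AA,4)
        a=a/255.;b=m/255.; return np.abs(a-b).sum()/b.sum()
    best=None
    for y0 in ([0] if kind!='sq' else np.radians([-30,-10,10,30,45])):
        g=[guess[0]*1e3,guess[1]*1e3,y0*20]
        s=np.array([g]+[[g[0]+6*(i==0),g[1]+6*(i==1),g[2]+4*(i==2)] for i in range(3)])
        o=minimize(cost,g,method='Nelder-Mead',options=dict(initial_simplex=s,xatol=.02,fatol=1e-5))
        if best is None or o.fun<best.fun: best=o
    p=best.x; hl=cv2.convexHull(proj(model(kind,size,h,p[0]/1e3,p[1]/1e3,p[2]/20,z0),K,M).astype(np.float32)).astype(int)
    return np.r_[p[:2]/1e3,np.degrees(p[2]/20)],best.fun,hl,m
E
python3 - <<'E'
from h import *
L=[('LS','wA.png','sq',.06,.02,0,(.43,.287),50,0),('SD','wA.png','d',.04,.02,0,(.616,.21),32,0),('SB','wA.png','sq',.11,.015,0,(.496,.1445),75,1),('SS','wrist0.png','sq',.04,.02,0,(.672,.017),40,0),('SS','wA.png','sq',.04,.02,0,(.672,.017),25,0),
('RB','wB.png','d',.116,.015,0,(.476,-.144),65,1),('LD','wB.png','d',.06,.02,0,(.619,-.216),42,0),('LD','wrist0.png','d',.06,.02,0,(.619,-.216),35,0),('boss','wB.png','boss',.026,.026,0,(.41,-.257),22,0)]
im={}
for n,f,*a in L:
    p,c,hl,m=fit(f,a[0],a[1],a[2],a[3],a[4],a[5],bool(a[6])); print(n,f,p.round(4),round(c,3))
    I=im.setdefault(f,load(f)[0]); cv2.drawContours(I,[hl],-1,(0,255,0),1)
    cv2.drawContours(I,cv2.findContours(m,cv2.RETR_EXTERNAL,cv2.CHAIN_APPROX_NONE)[0],-1,(255,0,0),1)
cv2.imwrite('pics/fit.png',np.hstack([cv2.resize(im['wA.png'][0:300,180:430],None,fx=1.6,fy=1.6),cv2.resize(im['wB.png'][40:340,160:410],None,fx=1.6,fy=1.6)]))
E
```

```text
LS wA.png [ 0.4307  0.2907 -6.7432] 0.14
SD wA.png [ 0.6033  0.196  26.1751] 1.31
SB wA.png [ 0.4966  0.1661 89.9186] 0.55
SS wrist0.png [6.69600e-01 1.11000e-02 4.02823e+01] 0.241
SS wA.png [6.73500e-01 1.06000e-02 3.53367e+01] 0.211
RB wB.png [ 0.4715 -0.1283  2.7264] 0.429
LD wB.png [ 0.6065 -0.2191 23.9253] 1.206
LD wrist0.png [ 0.617  -0.2215 19.6262] 0.295
boss wB.png [ 0.4093 -0.2578  6.8847] 0.187
```

View pics/fit.png

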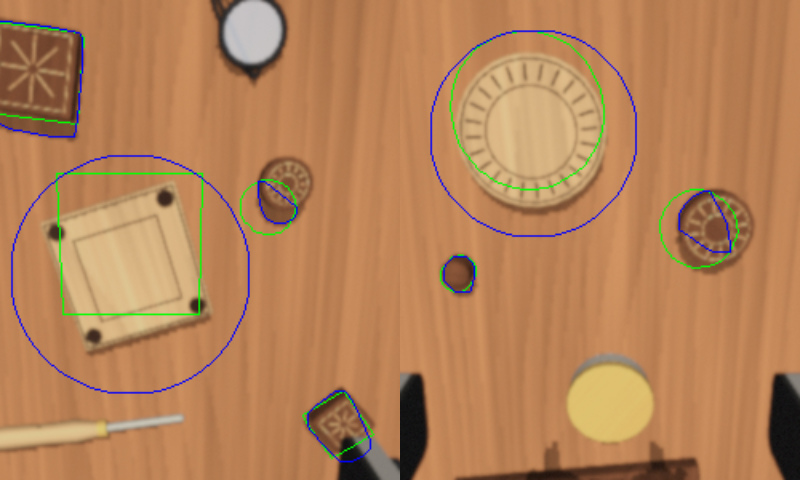

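```bash
python3 - <<'E'
from h import *
A=load('wA.png')[0];B=load('wB.png')[0]
h=lambda I:cv2.cvtColor(I,cv2.COLOR_BGR2HSV)
print('SB row',h(A)[170,195:320:5].tolist())
print('SB col',h(A)[95:235:6,260].tolist())
print('SD row',h(A)[115,335:385:3].tolist())
print('SD col',h(A)[90:150:3,358].tolist())
print('LD row',h(B)[182,325:390:3].tolist())
E
```

```text
SB row [[13, 143, 186], [13, 140, 191], [13, 139, 195], [13, 140, 189], [14, 129, 178], [18, 98, 218], [17, 102, 216], [17, 104, 209], [18, 97, 218], [18, 92, 221], [18, 97, 220], [18, 97, 221], [19, 90, 221], [18, 98, 221], [17, 100, 219], [17, 99, 218], [18, 97, 221], [18, 98, 219], [17, 101, 214], [17, 103, 210], [17, 101, 218], [17, 103, 208], [16, 116, 185], [13, 139, 191], [13, 143, 184]]
SB col [[13, 141, 183], [13, 144, 182], [13, 141, 181], [13, 142, 181], [13, 140, 184], [16, 106, 197], [17, 101, 215], [17, 103, 212], [17, 102, 212], [17, 103, 211], [17, 101, 215], [17, 101, 218], [17, 100, 220], [18, 96, 221], [20, 89, 221], [20, 89, 221], [19, 94, 220], [18, 97, 210], [19, 93, 221], [17, 109, 178], [12, 149, 140], [13, 141, 196], [13, 138, 198], [13, 138, 200]]
SD row [[13, 140, 190], [13, 141, 190], [13, 155, 130], [10, 153, 115], [17, 114, 184], [16, 114, 175], [13, 131, 142], [11, 150, 126], [10, 148, 124], [11, 151, 125], [15, 127, 165], [14, 132, 166], [14, 124, 160], [11, 147, 132], [13, 143, 184], [13, 141, 184], [13, 142, 191]]
SD col [[13, 141, 194], [13, 139, 194], [13, 140, 189], [11, 148, 131], [16, 116, 163], [12, 142, 131], [16, 115, 157], [11, 145, 130], [11, 151, 125], [10, 152, 124], [15, 128, 155], [13, 133, 148], [14, 131, 154], [11, 147, 132], [12, 149, 123], [12, 149, 128], [12, 153, 127], [13, 146, 164], [13, 140, 195], [13, 140, 195]]
LD row [[13, 136, 200], [13, 141, 190], [13, 143, 184], [11, 155, 94], [11, 148, 133], [11, 144, 136], [11, 151, 128], [11, 148, 129], [14, 126, 162], [11, 153, 122], [10, 148, 121], [10, 149, 120], [10, 150, 126], [10, 150, 129], [13, 134, 148], [14, 130, 149], [12, 144, 136], [12, 141, 130], [12, 141, 148], [13, 142, 180], [13, 141, 184], [13, 143, 175]]
```

```bash
python3 - <<'E'
s=open('h.py').read()
s=s.replace("(hsv[...,1]<145) if pale else (hsv[...,2]<135)","(hsv[...,1]<122) if pale else ((hsv[...,0]<=11)&(hsv[...,2]<155)|(hsv[...,1]<133))")
open('h.py','w').write(s)
E
cat > f1.py <<'E'
from h import *
L=[('LS','wA.png','sq',.06,.02,0,(.43,.287),42,0),('SD','wA.png','d',.04,.02,0,(.618,.212),26,0),('SB','wA.png','sq',.11,.015,0,(.496,.1445),75,1),('SS','wrist0.png','sq',.04,.02,0,(.672,.017),40,0),
('RB','wB.png','d',.116,.015,0,(.476,-.144),65,1),('LD','wB.png','d',.06,.02,0,(.622,-.216),35,0),('boss','wB.png','boss',.026,.026,0,(.41,-.257),20,0)]
im={}
for n,f,*a in L:
    p,c,hl,m=fit(f,a[0],a[1],a[2],a[3],a[4],a[5],bool(a[6])); print(n,f,p.round(4),round(c,3))
    I=im.setdefault(f,load(f)[0]); cv2.drawContours(I,[hl],-1,(0,255,0),1)
    cv2.drawContours(I,cv2.findContours(m,cv2.RETR_EXTERNAL,cv2.CHAIN_APPROX_NONE)[0],-1,(255,0,0),1)
cv2.imwrite('pics/fit2.png',np.hstack([im['wA.png'][0:300,160:390],im['wB.png'][40:340,160:400],cv2.resize(im['wrist0.png'][110:210,335:435],(300,300))]))
E
python3 f1.py
```

```text
LS wA.png [ 0.4299  0.2925 -8.1245] 0.059
SD wA.png [0.6131 0.2128 7.0402] 0.209
SB wA.png [ 0.4942  0.1488 17.1249] 0.042
SS wrist0.png [ 6.7420e-01  1.4900e-02 -4.7671e+01] 0.085
RB wB.png [ 0.4735 -0.1424  3.2996] 0.026
LD wB.png [ 0.6186 -0.2176  3.127 ] 0.154
boss wB.png [ 0.4092 -0.2566 11.8445] 0.274
```

View pics/fit2.png

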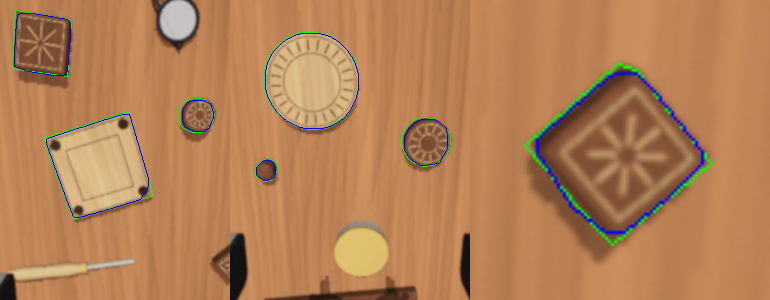

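Request:
{"api": "send_rows", "payload": {
  "increments": [
    {"gripper":-1,"linear":[-0.095,0.48,-0.1],"delta_rot":[0,0,-0.141]},
    {"gripper":-1,"linear":[-0.095,0.48,-0.1],"delta_rot":[0,0,-0.141]},
    {"gripper":-1,"linear":[-0.095,0.48,-0.1],"delta_rot":[0,0,-0.141]},
    {"gripper":-1,"linear":[-0.095,0.48,-0.1],"delta_rot":[0,0,-0.141]},
    {"gripper":-1,"linear":[-0.095,0.48,-0.1],"delta_rot":[0,0,-0.141]},
    {"gripper":-1,"linear":[-0.095,0.48,-0.1],"delta_rot":[0,0,-0.141]},
    {"gripper":-1,"linear":[-0.095,0.48,-0.1],"delta_rot":[0,0,-0.141]},
    {"gripper":-1,"linear":[-0.095,0.48,-0.1],"delta_rot":[0,0,-0.141]}
  ]
}}

```text
clock: 2.95
position: [0.4476, 0.1973, 0.2514]
ee_rot: [0.0, 0.754, 0.656, 0.001]
contact_force: [1.4, -0.8, 0.4]
width: 0.0855
gripper_force: 0.0
```

Request:
{"api": "send_rows", "payload": {
  "increments": [
    {"gripper":-1,"linear":[0,0,-0.1],"delta_rot":[0,0,0]},
    {"gripper":-1,"linear":[0,0,-0.1],"delta_rot":[0,0,0]},
    {"gripper":-1,"linear":[0,0,-0.1],"delta_rot":[0,0,0]},
    {"gripper":-1,"linear":[0,0,-0.1],"delta_rot":[0,0,0]},
    {"gripper":-1,"linear":[0,0,-0.1],"delta_rot":[0,0,0]},
    {"gripper":-1,"linear":[0,0,-0.1],"delta_rot":[0,0,0]},
    {"gripper":-1,"linear":[0,0,-0.1],"delta_rot":[0,0,0]},
    {"gripper":-1,"linear":[0,0,-0.1],"delta_rot":[0,0,0]}
  ]
}}

```text
clock: 3.75
position: [0.4498, 0.1944, 0.1524]
ee_rot: [0.001, 0.755, 0.655, 0.001]
contact_force: [0.3, -0.4, 0.8]
width: 0.0852
gripper_force: 0.0
```

```bash
cat > look.py <<'E'
import sys
from h import *
def look(name,kind,size,h,z0,guess,r,pale=False,out=None):
    f=name+'.png'; snap('wrist',f); s=get_state(); q=s['ee_rot']; p=s['position']
    X=R.from_quat([q[1],q[2],q[3],q[0]]).as_matrix()[:,1]
    print('TCP',p.round(4),'closing yaw',round(np.degrees(np.arctan2(X[1],X[0])),2),'clock',s['clock'])
    b,c,hl,m=fit(f,kind,size,h,z0,guess,r,pale); print(name,b.round(4),'cost',round(c,3),'piece-TCP mm',((b[:2]-p[:2])*1e3).round(1))
    I=load(f)[0]; cv2.drawContours(I,cv2.findContours(m,cv2.RETR_EXTERNAL,cv2.CHAIN_APPROX_NONE)[0],-1,(255,0,0),1); cv2.drawContours(I,[hl],-1,(0,255,0),1)
    cv2.imwrite('pics/'+name+'_o.png',I)
E
python3 -c "
from look import *
look('c1','sq',.06,.02,0,(.43,.292),75)"
```

```text
TCP [0.4495 0.1943 0.1521] closing yaw -8.11 clock 3.8
c1 [ 0.4299  0.2929 81.2831] cost 0.027 piece-TCP mm [-19.6  98.6]
```

View pics/c1_o.png

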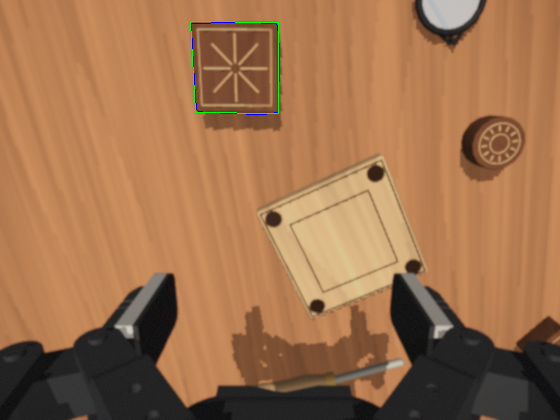

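The fit outlines the large square cleanly (235,68); the board is at (342,236).

Request:
{"api": "send_rows", "payload": {
  "increments": [
    {"gripper":-1,"linear":[-0.0196,0.0986,-0.022],"delta_rot":[0,0,-0.01]},
    {"gripper":-1,"linear":[-0.0196,0.0986,-0.022],"delta_rot":[0,0,-0.01]},
    {"gripper":-1,"linear":[-0.0196,0.0986,-0.022],"delta_rot":[0,0,-0.01]},
    {"gripper":-1,"linear":[-0.0196,0.0986,-0.022],"delta_rot":[0,0,-0.01]},
    {"gripper":-1,"linear":[-0.0196,0.0986,-0.022],"delta_rot":[0,0,-0.01]}
  ]
}}

```text
clock: 4.3
position: [0.4295, 0.2923, 0.1294]
ee_rot: [0.0, 0.758, 0.652, -0.0]
contact_force: [-0.6, 0.0, -1.1]
width: 0.0855
gripper_force: 0.0
```

```bash
python3 -c "
from look import *
look('c2','sq',.06,.02,0,(.43,.292),85)
b=fit('c1.png','sq',.11,.015,0,(.494,.149),110,True);print(b[0],b[1])"
```

```text
TCP [0.4298 0.2921 0.1295] closing yaw -8.7 clock 4.35
c2 [ 0.4296  0.2928 -9.401 ] cost 0.056 piece-TCP mm [-0.2  0.7]
[ 0.494874    0.1465565  16.98190551] 0.17623383242458335
```

Request:
{"api": "send_rows", "payload": {
  "increments": [
    {"gripper":-1,"linear":[0,0.0007,-0.05],"delta_rot":[0,0,0]},
    {"gripper":-1,"linear":[0,0.0007,-0.09],"delta_rot":[0,0,0]},
    {"gripper":-1,"linear":[0,0.0007,-0.11],"delta_rot":[0,0,0]},
    {"gripper":-1,"linear":[0,0.0007,-0.12],"delta_rot":[0,0,0]},
    {"gripper":-1,"linear":[0,0.0007,-0.127],"delta_rot":[0,0,0]},
    {"gripper":-1,"linear":[0,0.0007,-0.127],"delta_rot":[0,0,0]}
  ],
  "newtons": 25
}}

```text
clock: 4.95
position: [0.4299, 0.2933, 0.0024]
ee_rot: [0.0, 0.759, 0.651, 0.0]
contact_force: [1.1, 0.4, -0.2]
width: 0.0852
gripper_force: 0.0
```

Request:
{"api": "send_rows", "payload": {
  "increments": [
    {"gripper":1,"linear":[0,0,0],"delta_rot":[0,0,0]},
    {"gripper":1,"linear":[0,0,0],"delta_rot":[0,0,0]},
    {"gripper":1,"linear":[0,0,0],"delta_rot":[0,0,0]},
    {"gripper":1,"linear":[0,0,0],"delta_rot":[0,0,0]},
    {"gripper":1,"linear":[0,0,0],"delta_rot":[0,0,0]},
    {"gripper":1,"linear":[0,0,0],"delta_rot":[0,0,0]},
    {"gripper":1,"linear":[0,0,0],"delta_rot":[0,0,0]}
  ]
}}

```text
clock: 5.65
position: [0.4303, 0.2942, 0.0035]
ee_rot: [0.0, 0.758, 0.652, 0.001]
contact_force: [-0.3, -0.7, 6.3]
width: 0.0591
gripper_force: 27.6
```

```bash
python3 -c "
from h import *
for f,r in(('c1.png',92),('c1.png',98),('wA.png',75),('wA.png',80)):
    b=fit(f,'sq',.11,.015,0,(.495,.148),r,True);print(f,b[0].round(4),round(b[1],3))
I=load('c1.png')[0];b=fit('c1.png','sq',.11,.015,0,(.495,.148),92,True);cv2.drawContours(I,[b[2]],-1,(0,255,0),1);cv2.drawContours(I,cv2.findContours(b[3],cv2.RETR_EXTERNAL,cv2.CHAIN_APPROX_NONE)[0],-1,(255,0,0),1)
cv2.imwrite('pics/o.png',np.hstack([I[130:340,230:450],cv2.resize(load('c2.png')[0],(280,210))]))"
```

```text
c1.png [ 0.4945  0.1465 16.4202] 0.119
c1.png [ 0.4946  0.1465 16.593 ] 0.138
wA.png [ 0.4942  0.1487 17.0607] 0.042
wA.png [ 0.4942  0.1487 17.0607] 0.042
```

View pics/o.png

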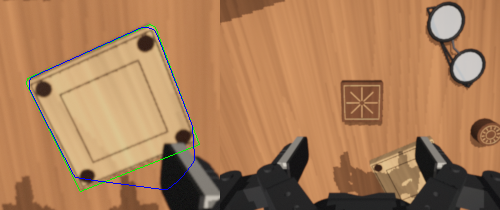

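```bash
cat >> h.py <<'E'
def pegs(f,guess):
    img,K,M=load(f); out=[]
    for g in guess:
        x,y=map(int,g); s=img[y-11:y+12,x-11:x+12].max(2).astype(float); w=np.clip(140-s,0,60); w*= (np.hypot(*np.mgrid[-11:12,-11:12])<11)
        out.append([x-11+(w.sum(0)*np.arange(23)).sum()/w.sum(), y-11+(w.sum(1)*np.arange(23)).sum()/w.sum()])
    P=toplane(out,K,M,.015); e=[P[1]-P[0],P[2]-P[3],P[2]-P[1],P[3]-P[0]]
    return np.array(out).round(1).tolist(),P.round(4).tolist(),P.mean(0).round(4),[round(np.degrees(np.arctan2(v[1],v[0])),2) for v in e],[round(np.hypot(*v)*1e3,1) for v in e]
E
python3 -c "
from h import *
print(pegs('c1.png',[(273,219),(375,174),(412,267),(317,307)]))
print(pegs('wA.png',[(216,145),(283,124),(303,190),(238,210)]))
"
```

```text
([[272.8, 218.6], [375.3, 172.8], [412.9, 267.0], [316.7, 306.1]], [[0.4387, 0.1777], [0.5234, 0.2037], [0.5494, 0.1185], [0.4647, 0.0928]], array([0.4941, 0.1482]), [np.float64(17.03), np.float64(16.9), np.float64(-73.04), np.float64(-72.98)], [np.float64(88.6), np.float64(88.5), np.float64(89.0), np.float64(88.8)])
([[214.6, 144.9], [282.7, 123.4], [303.2, 190.9], [238.2, 210.4]], [[0.4385, 0.1778], [0.5233, 0.2038], [0.5496, 0.1187], [0.4647, 0.0925]], array([0.494 , 0.1482]), [np.float64(17.05), np.float64(17.19), np.float64(-72.83), np.float64(-72.95)], [np.float64(88.7), np.float64(88.9), np.float64(89.0), np.float64(89.3)])
```

Request:
{"api": "send_rows", "payload": {
  "increments": [
    {"gripper":1,"linear":[0,0,0.03],"delta_rot":[0,0,0]},
    {"gripper":1,"linear":[0,0,0.08],"delta_rot":[0,0,0]},
    {"gripper":1,"linear":[0.032,-0.072,0.08],"delta_rot":[0,0,0.22]},
    {"gripper":1,"linear":[0.0637,-0.1455,0.08],"delta_rot":[0,0,0.447]},
    {"gripper":1,"linear":[0.0637,-0.1455,0.08],"delta_rot":[0,0,0.447]},
    {"gripper":1,"linear":[0.0637,-0.1455,0.08],"delta_rot":[0,0,0.447]},
    {"gripper":1,"linear":[0.0637,-0.1455,0.08],"delta_rot":[0,0,0.447]},
    {"gripper":1,"linear":[0.0637,-0.1455,0.08],"delta_rot":[0,0,0.447]}
  ]
}}

```text
clock: 6.45
position: [0.4928, 0.1481, 0.0823]
ee_rot: [-0.0, 0.596, 0.803, 0.0]
contact_force: [-0.4, 0.9, -1.0]
width: 0.0589
gripper_force: 28.0
```

```bash
cat > st.py <<'E'
from h import *
import sys
s=get_state(); q=s['ee_rot']; m=R.from_quat([q[1],q[2],q[3],q[0]]).as_matrix(); X=m[:,1]
print(s['position'].round(4),'yaw',round(np.degrees(np.arctan2(X[1],X[0])),2),'toolz',m[:,2].round(4),'w',round(s['width'],4),'clk',s['clock'],s['contact_force'].round(1))
E
python3 st.py
```

```text
[0.4928 0.1481 0.0823] yaw 16.83 toolz [-4.e-04  6.e-04 -1.e+00] w 0.0589 clk 6.45 [-0.4  0.9 -1. ]
```

Request:
{"api": "send_rows", "payload": {
  "increments": [
    {"gripper":1,"linear":[0.0012,0.0005,-0.03],"delta_rot":[0,0,0.003]},
    {"gripper":1,"linear":[0.0012,0.0005,-0.05],"delta_rot":[0,0,0.003]},
    {"gripper":1,"linear":[0.0012,0.0005,-0.059],"delta_rot":[0,0,0.003]},
    {"gripper":1,"linear":[0.0012,0.0005,-0.0635],"delta_rot":[0,0,0.003]},
    {"gripper":1,"linear":[0.0012,0.0005,-0.0635],"delta_rot":[0,0,0.003]},
    {"gripper":1,"linear":[0.0012,0.0005,-0.0635],"delta_rot":[0,0,0.003]}
  ]
}}

```text
clock: 7.05
position: [0.4947, 0.1494, 0.0194]
ee_rot: [0.001, 0.594, 0.805, 0.001]
contact_force: [0.1, -0.6, -0.1]
width: 0.0591
gripper_force: 28.2
```

Request:
{"api": "send_rows", "payload": {
  "increments": [
    {"gripper":-1,"linear":[0,0,0],"delta_rot":[0,0,0]},
    {"gripper":-1,"linear":[0,0,0],"delta_rot":[0,0,0]},
    {"gripper":-1,"linear":[0,0,0],"delta_rot":[0,0,0]},
    {"gripper":-1,"linear":[0,0,0],"delta_rot":[0,0,0]},
    {"gripper":-1,"linear":[0,0,0.02],"delta_rot":[0,0,0]},
    {"gripper":-1,"linear":[0,0,0.06],"delta_rot":[0,0,0]},
    {"gripper":-1,"linear":[0,0,0.11],"delta_rot":[0,0,0]},
    {"gripper":-1,"linear":[0,0,0.12],"delta_rot":[0,0,0]}
  ]
}}

```text
clock: 7.85
position: [0.4979, 0.1493, 0.1441]
ee_rot: [0.004, 0.594, 0.805, 0.004]
contact_force: [0.2, -0.4, 0.2]
width: 0.0854
gripper_force: 0.0
```

Request:
{"api": "send_rows", "payload": {
  "increments": [
    {"gripper":-1,"linear":[0.08,-0.04,0.03],"delta_rot":[0,0,-0.297]},
    {"gripper":-1,"linear":[0.08,-0.04,0.03],"delta_rot":[0,0,-0.297]},
    {"gripper":-1,"linear":[0.08,-0.04,0.03],"delta_rot":[0,0,-0.297]},
    {"gripper":-1,"linear":[0.08,-0.04,0.03],"delta_rot":[0,0,-0.297]},
    {"gripper":-1,"linear":[0.08,-0.04,0.03],"delta_rot":[0,0,-0.297]}
  ]
}}

```text
clock: 8.35
position: [0.5726, 0.1089, 0.1675]
ee_rot: [-0.001, 0.706, 0.708, -0.001]
contact_force: [-0.1, 0.1, 0.2]
width: 0.0855
gripper_force: 0.0
```

```bash
cat >> look.py <<'E'
def ov(name,items,crop=None):
    f=name+'.png'; I=load(f)[0]
    for k,size,h,z0,g,r,pale in items:
        b,c,hl,m=fit(f,k,size,h,z0,g,r,pale); print(k,size,b.round(4),round(c,3))
        cv2.drawContours(I,cv2.findContours(m,cv2.RETR_EXTERNAL,cv2.CHAIN_APPROX_NONE)[0],-1,(255,0,0),1); cv2.drawContours(I,[hl],-1,(0,255,0),1)
    cv2.imwrite('pics/'+name+'_o.png',I)
E
python3 st.py; python3 -c "
from look import *
snap('wrist','d1.png')
ov('d1',[('sq',.06,.02,.015,(.494,.148),62,False),('d',.04,.02,0,(.615,.212),35,False),('sq',.04,.02,0,(.674,.015),45,False)])
K,M=load('d1.png')[1:]
print(proj([[.4386,.1777,.015],[.5234,.2037,.015],[.5494,.1186,.015],[.4647,.0927,.015]],K,M).round())"
```

```text
[0.5726 0.1089 0.1675] yaw 0.15 toolz [-3.3e-03  1.0e-04 -1.0e+00] w 0.0855 clk 8.35 [-0.1  0.1  0.2]
sq 0.06 [ 0.4905  0.1493 60.051 ] 0.405
d 0.04 [0.6149 0.2131 1.1839] 0.091
sq 0.04 [6.85700e-01 6.60000e-03 5.70631e+01] 0.344
[[113. 106.]
 [220.  71.]
 [256. 181.]
 [157. 210.]]
```

View pics/d1_o.png

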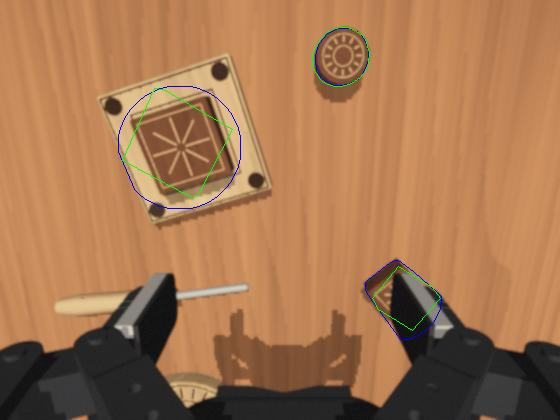

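```bash
sed -i 's/(hsv\[...,1\]<122) if pale else/((hsv[...,0]<=12)\&(hsv[...,2]<150)) if pale==2 else (hsv[...,1]<122) if pale else/' h.py
python3 -c "
from look import *
ov('d1',[('sq',.06,.02,.015,(.494,.148),58,2)])
K,M=load('d1.png')[1:]
print(toplane([(181,147)],K,M,.035)); print(pegs('d1.png',[(113,106),(220,71),(257,181),(157,210)])[2:])
I=load('d1.png')[0]; print(cv2.cvtColor(I,cv2.COLOR_BGR2HSV)[150,205:245:2].tolist())
cv2.imwrite('pics/d1c.png',cv2.resize(cv2.imread('pics/d1_o.png')[40:240,80:290],None,fx=2,fy=2))"
```

```text
sq 0.06 [ 0.4958  0.1483 16.3818] 0.091
[[0.49500519 0.14874871]]
(array([0.4938, 0.1485]), [np.float64(17.05), np.float64(17.01), np.float64(-72.83), np.float64(-72.9)], [np.float64(88.5), np.float64(88.6), np.float64(88.6), np.float64(88.5)])
[[10, 149, 135], [11, 153, 132], [10, 146, 131], [11, 149, 130], [11, 150, 134], [12, 128, 155], [14, 116, 189], [12, 145, 146], [11, 153, 137], [10, 149, 118], [10, 155, 69], [13, 134, 93], [17, 106, 195], [17, 104, 204], [16, 114, 170], [17, 100, 221], [17, 97, 226], [17, 98, 226], [17, 98, 226], [17, 98, 226]]
```

View pics/d1c.png

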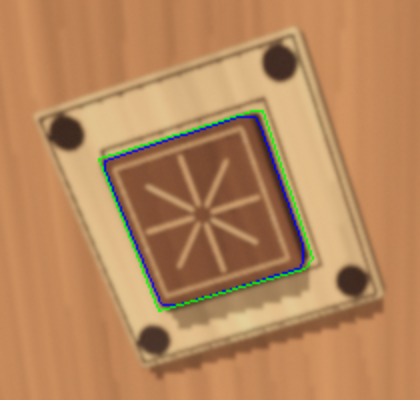

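The plaque sits about 1 mm from centre with edges parallel. Next, the small disc.

Request:
{"api": "send_rows", "payload": {
  "increments": [
    {"gripper":-1,"linear":[0.0415,0.104,-0.037],"delta_rot":[0,0,0]},
    {"gripper":-1,"linear":[0.0415,0.104,-0.037],"delta_rot":[0,0,0]},
    {"gripper":-1,"linear":[0.0415,0.104,-0.037],"delta_rot":[0,0,0]},
    {"gripper":-1,"linear":[0.0415,0.104,-0.037],"delta_rot":[0,0,0]},
    {"gripper":-1,"linear":[0.0415,0.104,-0.037],"delta_rot":[0,0,0]}
  ]
}}

```text
clock: 8.9
position: [0.6144, 0.2126, 0.1312]
ee_rot: [-0.0, 0.706, 0.708, -0.001]
contact_force: [-0.3, 0.1, -0.1]
width: 0.0851
gripper_force: 0.0
```

```bash
python3 -c "
from look import *
look('c3','d',.04,.02,0,(.614,.213),50)
I=cv2.imread('pics/c3_o.png'); x,y=proj([[.614,.213,.02]],*load('c3.png')[1:])[0].astype(int);print(x,y)
cv2.imwrite('pics/c3c.png',cv2.resize(I[y-60:y+60,x-60:x+60],None,fx=4,fy=4))"
```

```text
TCP [0.6148 0.212  0.1318] closing yaw 0.15 clock 8.95
c3 [0.6151 0.2131 4.5363] cost 0.11 piece-TCP mm [0.4 1.1]
283 205
```

View pics/c3c.png

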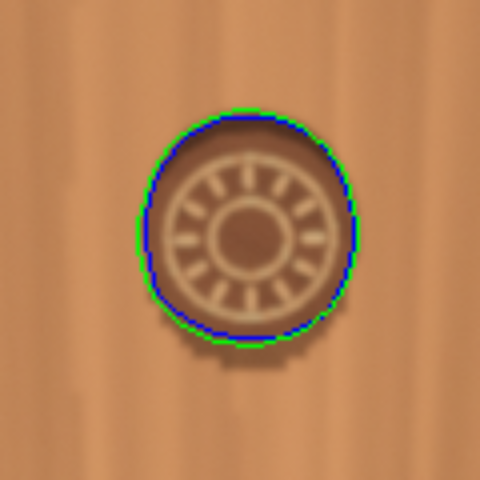

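Request:
{"api": "send_rows", "payload": {
  "increments": [
    {"gripper":-1,"linear":[0.0003,0.001,-0.05],"delta_rot":[0,0,0]},
    {"gripper":-1,"linear":[0.0003,0.001,-0.09],"delta_rot":[0,0,0]},
    {"gripper":-1,"linear":[0.0003,0.001,-0.11],"delta_rot":[0,0,0]},
    {"gripper":-1,"linear":[0.0003,0.001,-0.12],"delta_rot":[0,0,0]},
    {"gripper":-1,"linear":[0.0003,0.001,-0.126],"delta_rot":[0,0,0]},
    {"gripper":-1,"linear":[0.0003,0.001,-0.126],"delta_rot":[0,0,0]}
  ],
  "newtons": 25
}}

```text
clock: 9.55
position: [0.6164, 0.2132, 0.0064]
ee_rot: [0.0, 0.707, 0.708, 0.0]
contact_force: [0.0, -0.8, 0.5]
width: 0.0852
gripper_force: 0.0
```

Request:
{"api": "send_rows", "payload": {
  "increments": [
    {"gripper":1,"linear":[0,0,0],"delta_rot":[0,0,0]},
    {"gripper":1,"linear":[0,0,0],"delta_rot":[0,0,0]},
    {"gripper":1,"linear":[0,0,0],"delta_rot":[0,0,0]},
    {"gripper":1,"linear":[0,0,0],"delta_rot":[0,0,0]},
    {"gripper":1,"linear":[0,0,0],"delta_rot":[0,0,0]},
    {"gripper":1,"linear":[0,0,0],"delta_rot":[0,0,0]},
    {"gripper":1,"linear":[0,0,0],"delta_rot":[0,0,0]},
    {"gripper":1,"linear":[0,0,0],"delta_rot":[0,0,0]}
  ]
}}

```text
clock: 10.35
position: [0.6167, 0.2139, 0.0069]
ee_rot: [0.001, 0.706, 0.708, 0.001]
contact_force: [-0.9, 0.3, 5.9]
width: 0.0387
gripper_force: 25.0
```

```bash
python3 st.py
```

```text
[0.6167 0.2139 0.0069] yaw 0.12 toolz [ 1.8e-03  3.0e-04 -1.0e+00] w 0.0387 clk 10.35 [-0.9  0.3  5.9]
```

Request:
{"api": "send_rows", "payload": {
  "increments": [
    {"gripper":1,"linear":[0,0,0.03],"delta_rot":[0,0,0]},
    {"gripper":1,"linear":[0,0,0.08],"delta_rot":[0,0,0]},
    {"gripper":1,"linear":[-0.04,-0.0215,0.08],"delta_rot":[0,0,0]},
    {"gripper":1,"linear":[-0.08,-0.043,0.08],"delta_rot":[0,0,0]},
    {"gripper":1,"linear":[-0.122,-0.0646,0.08],"delta_rot":[0,0,0]},
    {"gripper":1,"linear":[-0.122,-0.0646,0.08],"delta_rot":[0,0,0]},
    {"gripper":1,"linear":[-0.122,-0.0646,0.08],"delta_rot":[0,0,0]},
    {"gripper":1,"linear":[-0.122,-0.0646,0.08],"delta_rot":[0,0,0]}
  ]
}}

```text
clock: 11.15
position: [0.4959, 0.1496, 0.0863]
ee_rot: [0.001, 0.706, 0.708, 0.001]
contact_force: [0.5, -0.3, -0.3]
width: 0.0387
gripper_force: 25.4
```

```bash
python3 st.py
```

```text
[0.4959 0.1496 0.0863] yaw 0.12 toolz [ 2.9e-03  5.0e-04 -1.0e+00] w 0.0387 clk 11.15 [ 0.5 -0.3 -0.3]
```

Request:
{"api": "send_rows", "payload": {
  "increments": [
    {"gripper":1,"linear":[-0.0014,-0.0003,-0.02],"delta_rot":[0,0.003,0]},
    {"gripper":1,"linear":[-0.0014,-0.0003,-0.035],"delta_rot":[0,0.003,0]},
    {"gripper":1,"linear":[-0.0014,-0.0003,-0.041],"delta_rot":[0,0.003,0]},
    {"gripper":1,"linear":[-0.0014,-0.0003,-0.044],"delta_rot":[0,0.003,0]},
    {"gripper":1,"linear":[-0.0014,-0.0003,-0.044],"delta_rot":[0,0.003,0]}
  ]
}}

```text
clock: 11.65
position: [0.4939, 0.1492, 0.0421]
ee_rot: [-0.001, 0.706, 0.708, -0.001]
contact_force: [-1.3, 0.3, 0.1]
width: 0.0385
gripper_force: 25.4
```

```bash
python3 st.py
```

```text
[0.4939 0.1492 0.0421] yaw 0.13 toolz [-1.7e-03  2.0e-04 -1.0e+00] w 0.0385 clk 11.65 [-1.3  0.3  0.1]
```

Request:
{"api": "send_rows", "payload": {
  "increments": [
    {"gripper":-1,"linear":[0,0,0],"delta_rot":[0,0,0]},
    {"gripper":-1,"linear":[0,0,0],"delta_rot":[0,0,0]},
    {"gripper":-1,"linear":[0,0,0],"delta_rot":[0,0,0]},
    {"gripper":-1,"linear":[0,0,0],"delta_rot":[0,0,0]},
    {"gripper":-1,"linear":[0,0,0.02],"delta_rot":[0,0,0]},
    {"gripper":-1,"linear":[0,0,0.06],"delta_rot":[0,0,0]},
    {"gripper":-1,"linear":[0,0,0.11],"delta_rot":[0,0,0]},
    {"gripper":-1,"linear":[0,0,0.13],"delta_rot":[0,0,0]}
  ]
}}

```text
clock: 12.45
position: [0.495, 0.1492, 0.1763]
ee_rot: [0.001, 0.706, 0.708, 0.002]
contact_force: [0.8, -0.1, 0.6]
width: 0.0857
gripper_force: 0.0
```

Request:
{"api": "send_rows", "payload": {
  "increments": [
    {"gripper":-1,"linear":[0,-0.05,0],"delta_rot":[0,0,0]},
    {"gripper":-1,"linear":[0,-0.05,0],"delta_rot":[0,0,0]},
    {"gripper":-1,"linear":[0,-0.05,0],"delta_rot":[0,0,0]}
  ]
}}

```text
clock: 12.75
position: [0.4924, 0.0982, 0.1718]
ee_rot: [-0.001, 0.707, 0.707, -0.001]
contact_force: [-0.5, 0.5, 0.8]
width: 0.0853
gripper_force: 0.0
```

```bash
python3 st.py; python3 -c "
from look import *
snap('wrist','d2.png'); I,K,M=load('d2.png')
def P(k,s,h,x,y,a,z):
    q=proj(model(k,s,h,x,y,np.radians(a),z+h),K,M); return cv2.convexHull(q.astype(np.float32)).astype(np.int32)
g=proj([[.4386,.1777,.015],[.5234,.2037,.015],[.5494,.1186,.015],[.4647,.0927,.015]],K,M)
print(pegs('d2.png',g)[2:])
x,y=proj([[.494,.148,.03]],K,M)[0].astype(int)
s=3;C=cv2.resize(I[y-80:y+80,x-95:x+95],None,fx=s,fy=s,interpolation=cv2.INTER_CUBIC)
for k,S,px,py,z in(('sq',.06,.495,.1487,.035),('d',.04,.4945,.1485,.055)):
    q=proj(np.c_[model(k,S,0,px,py,np.radians(17),0)[:,:2],np.full(len(model(k,S,0,0,0,0,0)),z)],K,M)
    cv2.polylines(C,[((q[:len(q)//2]-[x-95,y-80])*s).astype(np.int32)],True,(0,255,0),1)
cv2.imwrite('pics/d2c.png',C);print(x,y)"
```

```text
[0.4924 0.0982 0.1718] yaw -0.02 toolz [-3.e-03  4.e-04 -1.e+00] w 0.0853 clk 12.75 [-0.5  0.5  0.8]
(array([0.4939, 0.1485]), [np.float64(17.01), np.float64(17.04), np.float64(-72.86), np.float64(-72.9)], [np.float64(88.4), np.float64(88.5), np.float64(88.5), np.float64(88.5)])
286 132
```

View pics/d2c.png

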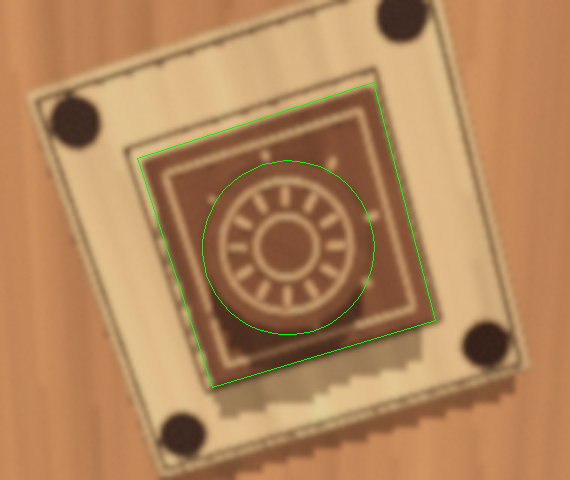

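The disc is centred within about 1 mm: rosette at (287,247), predicted circle at (289,248). Next, the boss.

Request:
{"api": "send_rows", "payload": {
  "increments": [
    {"gripper":-1,"linear":[-0.083,-0.355,-0.04],"delta_rot":[0,0,0]},
    {"gripper":-1,"linear":[-0.083,-0.355,-0.04],"delta_rot":[0,0,0]},
    {"gripper":-1,"linear":[-0.083,-0.355,-0.04],"delta_rot":[0,0,0]},
    {"gripper":-1,"linear":[-0.083,-0.355,-0.04],"delta_rot":[0,0,0]},
    {"gripper":-1,"linear":[-0.083,-0.355,-0.04],"delta_rot":[0,0,0]},
    {"gripper":-1,"linear":[-0.083,-0.355,-0.04],"delta_rot":[0,0,0]},
    {"gripper":-1,"linear":[-0.083,-0.355,-0.04],"delta_rot":[0,0,0]},
    {"gripper":-1,"linear":[-0.083,-0.355,-0.04],"delta_rot":[0,0,0]}
  ]
}}

```text
clock: 13.6
position: [0.4093, -0.2595, 0.1309]
ee_rot: [-0.001, 0.707, 0.707, -0.002]
contact_force: [0.7, 0.0, 0.5]
width: 0.0851
gripper_force: 0.0
```

Request:
{"api": "send_rows", "payload": {
  "increments": [
    {"gripper":-1,"linear":[0,0,0],"delta_rot":[0,0,0]},
    {"gripper":-1,"linear":[0,0,0],"delta_rot":[0,0,0]}
  ]
}}

```text
clock: 13.8
position: [0.4097, -0.2551, 0.1311]
ee_rot: [-0.002, 0.706, 0.708, -0.001]
contact_force: [-0.0, 0.4, 0.3]
width: 0.0852
gripper_force: 0.0
```

```bash
python3 st.py; python3 -c "
from look import *
look('c4','boss',.026,.026,0,(.409,-.257),40)
I,K,M=load('c4.png');x,y=proj([[.409,-.257,.013]],K,M)[0].astype(int)
J=np.hstack([cv2.imread('pics/c4_o.png')[y-50:y+50,x-50:x+50],I[y-50:y+50,x-50:x+50]])
cv2.imwrite('pics/c4c.png',cv2.resize(J,None,fx=3.9,fy=3.9))"
```

```text
[ 0.4097 -0.2551  0.1311] yaw 0.1 toolz [-0.0037  0.0019 -1.    ] w 0.0852 clk 13.8 [-0.   0.4  0.3]
TCP [ 0.4099 -0.2547  0.1314] closing yaw 0.17 clock 13.85
c4 [ 0.4082 -0.2565  9.7951] cost 0.143 piece-TCP mm [-1.6 -1.8]
```

```bash
python3 -c "
from look import *
I,K,M=load('c4.png')
for p in (False,2): b=fit('c4.png','boss',.026,.026,0,(.409,-.257),40,p);print(b[0].round(4),round(b[1],3),cv2.boundingRect(b[2]),cv2.boundingRect(b[3]))
x,y=proj([[.409,-.257,.013]],K,M)[0].astype(int);print(x,y)
H=cv2.cvtColor(I,cv2.COLOR_BGR2HSV)
print('col',[(i,*H[i,x].tolist()) for i in range(y-36,y+40,3)])
print('row',[(i,*H[y,i].tolist()) for i in range(x-33,x+34,3)])"
```

```text
[ 0.4082 -0.2565  9.7951] 0.143 (264, 184, 36, 41) (266, 186, 33, 38)
[ 0.4083 -0.2576 -2.2808] 0.148 (264, 186, 36, 40) (266, 185, 34, 47)
283 206
col [(170, 13, 138, 200), (173, 13, 136, 200), (176, 13, 140, 199), (179, 13, 138, 200), (182, 13, 140, 197), (185, 12, 151, 123), (188, 10, 152, 84), (191, 11, 158, 103), (194, 10, 148, 134), (197, 11, 150, 138), (200, 11, 148, 141), (203, 11, 148, 136), (206, 11, 150, 129), (209, 11, 154, 131), (212, 10, 152, 131), (215, 11, 151, 123), (218, 10, 153, 110), (221, 10, 148, 100), (224, 12, 148, 124), (227, 12, 150, 129), (230, 12, 149, 132), (233, 13, 139, 189), (236, 13, 137, 197), (239, 13, 139, 197), (242, 13, 135, 198), (245, 13, 138, 198)]
row [(250, 13, 139, 197), (253, 13, 137, 199), (256, 13, 138, 200), (259, 13, 141, 192), (262, 13, 142, 185), (265, 12, 148, 146), (268, 10, 149, 115), (271, 11, 153, 123), (274, 11, 155, 125), (277, 10, 153, 125), (280, 11, 153, 128), (283, 11, 150, 129), (286, 10, 151, 127), (289, 11, 153, 125), (292, 11, 153, 122), (295, 11, 155, 117), (298, 11, 152, 104), (301, 13, 139, 194), (304, 13, 138, 196), (307, 13, 140, 191), (310, 13, 141, 185), (313, 13, 140, 186), (316, 13, 140, 187)]
```

Request:
{"api": "send_rows", "payload": {
  "increments": [
    {"gripper":-1,"linear":[-0.0016,-0.0016,-0.05],"delta_rot":[0,-0.003,0]},
    {"gripper":-1,"linear":[-0.0016,-0.0016,-0.09],"delta_rot":[0,-0.003,0]},
    {"gripper":-1,"linear":[-0.0016,-0.0016,-0.11],"delta_rot":[0,-0.003,0]},
    {"gripper":-1,"linear":[-0.0016,-0.0016,-0.12],"delta_rot":[0,-0.003,0]},
    {"gripper":-1,"linear":[-0.0016,-0.0016,-0.124],"delta_rot":[0,-0.003,0]},
    {"gripper":-1,"linear":[-0.0016,-0.0016,-0.124],"delta_rot":[0,-0.003,0]}
  ],
  "newtons": 25
}}

```text
clock: 14.45
position: [0.4088, -0.2574, 0.0081]
ee_rot: [0.0, 0.706, 0.708, 0.0]
contact_force: [-0.3, -1.2, -0.3]
width: 0.0853
gripper_force: 0.0
```

```bash
python3 st.py
```

```text
[ 0.4088 -0.2574  0.0081] yaw 0.19 toolz [ 8.e-04 -4.e-04 -1.e+00] w 0.0853 clk 14.45 [-0.3 -1.2 -0.3]
```

Request:
{"api": "send_rows", "payload": {
  "increments": [
    {"gripper":1,"linear":[-0.0004,0.001,0],"delta_rot":[0,0,0]},
    {"gripper":1,"linear":[-0.0004,0.001,0],"delta_rot":[0,0,0]},
    {"gripper":1,"linear":[-0.0004,0.001,0],"delta_rot":[0,0,0]},
    {"gripper":1,"linear":[-0.0004,0.001,0],"delta_rot":[0,0,0]},
    {"gripper":1,"linear":[-0.0004,0.001,0],"delta_rot":[0,0,0]},
    {"gripper":1,"linear":[-0.0004,0.001,0],"delta_rot":[0,0,0]},
    {"gripper":1,"linear":[-0.0004,0.001,0],"delta_rot":[0,0,0]},
    {"gripper":1,"linear":[-0.0004,0.001,0],"delta_rot":[0,0,0]}
  ]
}}

```text
clock: 15.25
position: [0.4079, -0.2571, 0.0084]
ee_rot: [0.0, 0.706, 0.708, 0.0]
contact_force: [-1.2, 1.2, 5.9]
width: 0.0243
gripper_force: 24.4
```

Request:
{"api": "send_rows", "payload": {
  "increments": [
    {"gripper":1,"linear":[0,0,0],"delta_rot":[0,0,0]},
    {"gripper":1,"linear":[0,0,0],"delta_rot":[0,0,0]}
  ]
}}

```text
clock: 15.45
position: [0.4078, -0.2571, 0.0083]
ee_rot: [0.0, 0.706, 0.708, 0.0]
contact_force: [-0.8, 0.7, 6.8]
width: 0.0243
gripper_force: 24.4
```

```bash
python3 st.py
```

```text
[ 0.4078 -0.2571  0.0083] yaw 0.11 toolz [ 7.e-04 -6.e-04 -1.e+00] w 0.0243 clk 15.45 [-0.8  0.7  6.8]
```

Request:
{"api": "send_rows", "payload": {
  "increments": [
    {"gripper":1,"linear":[0,0,0.03],"delta_rot":[0,0,0]},
    {"gripper":1,"linear":[0,0,0.08],"delta_rot":[0,0,0]},
    {"gripper":1,"linear":[0,0,0.11],"delta_rot":[0,0,0]},
    {"gripper":1,"linear":[0.01,0.045,0.11],"delta_rot":[0,0,0]},
    {"gripper":1,"linear":[0.02,0.09,0.11],"delta_rot":[0,0,0]},
    {"gripper":1,"linear":[0.03,0.135,0.11],"delta_rot":[0,0,0]},
    {"gripper":1,"linear":[0.04,0.18,0.11],"delta_rot":[0,0,0]},
    {"gripper":1,"linear":[0.05,0.225,0.11],"delta_rot":[0,0,0]}
  ]
}}

```text
clock: 16.25
position: [0.4576, -0.0301, 0.1178]
ee_rot: [0.0, 0.707, 0.708, 0.0]
contact_force: [1.2, -0.7, 0.5]
width: 0.0246
gripper_force: 24.9
```

Request:
{"api": "send_rows", "payload": {
  "increments": [
    {"gripper":1,"linear":[0.01,0.045,0],"delta_rot":[0,0,0]},
    {"gripper":1,"linear":[0.02,0.09,0],"delta_rot":[0,0,0]},
    {"gripper":1,"linear":[0.03,0.135,0],"delta_rot":[0,0,0]},
    {"gripper":1,"linear":[0.036,0.17,0],"delta_rot":[0,0,0]},
    {"gripper":1,"linear":[0.0364,0.18,0],"delta_rot":[0,0,0]},
    {"gripper":1,"linear":[0.0364,0.18,0],"delta_rot":[0,0,0]},
    {"gripper":1,"linear":[0.0364,0.18,0],"delta_rot":[0,0,0]}
  ]
}}

```text
clock: 16.95
position: [0.4935, 0.1473, 0.1175]
ee_rot: [0.0, 0.706, 0.708, -0.001]
contact_force: [0.1, 0.3, -0.3]
width: 0.0242
gripper_force: 24.9
```

```bash
python3 st.py
```

```text
[0.4935 0.1473 0.1175] yaw 0.12 toolz [-0.001  -0.0011 -1.    ] w 0.0242 clk 16.95 [ 0.1  0.3 -0.3]
```

Request:
{"api": "send_rows", "payload": {
  "increments": [
    {"gripper":1,"linear":[0.0007,0.0007,-0.03],"delta_rot":[0,0,0]},
    {"gripper":1,"linear":[0.0007,0.0007,-0.045],"delta_rot":[0,0,0]},
    {"gripper":1,"linear":[0.0007,0.0007,-0.051],"delta_rot":[0,0,0]},
    {"gripper":1,"linear":[0.0007,0.0007,-0.054],"delta_rot":[0,0,0]},
    {"gripper":1,"linear":[0.0007,0.0007,-0.054],"delta_rot":[0,0,0]}
  ]
}}

```text
clock: 17.45
position: [0.4951, 0.1481, 0.0641]
ee_rot: [0.0, 0.707, 0.707, 0.0]
contact_force: [-0.9, -0.4, -0.8]
width: 0.0245
gripper_force: 24.9
```

```bash
python3 st.py
```

```text
[0.4951 0.1481 0.0641] yaw 0.05 toolz [ 6.e-04 -1.e-04 -1.e+00] w 0.0245 clk 17.45 [-0.9 -0.4 -0.8]
```

Request:
{"api": "send_rows", "payload": {
  "increments": [
    {"gripper":1,"linear":[-0.0007,0,-0.0004],"delta_rot":[0,0,0]},
    {"gripper":1,"linear":[-0.0007,0,-0.0004],"delta_rot":[0,0,0]},
    {"gripper":-1,"linear":[-0.0007,0,-0.0004],"delta_rot":[0,0,0]},
    {"gripper":-1,"linear":[-0.0007,0,-0.0004],"delta_rot":[0,0,0]},
    {"gripper":-1,"linear":[-0.0007,0,-0.0004],"delta_rot":[0,0,0]},
    {"gripper":-1,"linear":[-0.0007,0,-0.0004],"delta_rot":[0,0,0]},
    {"gripper":-1,"linear":[-0.0007,0,-0.0004],"delta_rot":[0,0,0]}
  ]
}}

```text
clock: 18.15
position: [0.4941, 0.149, 0.0633]
ee_rot: [0.0, 0.706, 0.708, 0.0]
contact_force: [-0.6, 0.2, -0.7]
width: 0.0853
gripper_force: 0.0
```

Request:
{"api": "send_rows", "payload": {
  "increments": [
    {"gripper":-1,"linear":[0,0,0.02],"delta_rot":[0,0,0]},
    {"gripper":-1,"linear":[0,0,0.06],"delta_rot":[0,0,0]},
    {"gripper":-1,"linear":[0,0,0.1],"delta_rot":[0,0,0]},
    {"gripper":-1,"linear":[0,0,0.12],"delta_rot":[0,0,0]},
    {"gripper":-1,"linear":[0,-0.045,0.12],"delta_rot":[0,0,0]},
    {"gripper":-1,"linear":[0,-0.05,0.12],"delta_rot":[0,0,0]},
    {"gripper":-1,"linear":[0,-0.05,0.12],"delta_rot":[0,0,0]}
  ]
}}

```text
clock: 18.85
position: [0.4938, 0.0982, 0.1833]
ee_rot: [-0.0, 0.707, 0.707, 0.0]
contact_force: [0.9, -0.4, -1.5]
width: 0.0854
gripper_force: 0.0
```

```bash
python3 st.py; cat > ver.py <<'E'
from look import *
snap('wrist','d3.png'); I,K,M=load('d3.png')
x,y=proj([[.494,.148,.05]],K,M)[0].astype(int)
H=cv2.cvtColor(I,cv2.COLOR_BGR2HSV)
s=3;C=cv2.resize(I[y-70:y+80,x-80:x+80],None,fx=s,fy=s,interpolation=cv2.INTER_CUBIC)
for k,S,px,py,z in(('d',.04,.4942,.1487,.055),('d',.026,.4943,.1487,.055),('d',.026,.4943,.1487,.073)):
    q=proj(np.c_[model(k,S,0,px,py,0,0)[:48,:2],np.full(48,z)],K,M)
    cv2.polylines(C,[((q-[x-80,y-70])*s).astype(np.int32)],True,(0,255,0),1)
cv2.imwrite('pics/d3c.png',C)
E
python3 ver.py
```

```text
[0.4938 0.0982 0.1833] yaw -0.02 toolz [-2.e-04  2.e-04 -1.e+00] w 0.0854 clk 18.85 [ 0.9 -0.4 -1.5]
```

View pics/d3c.png

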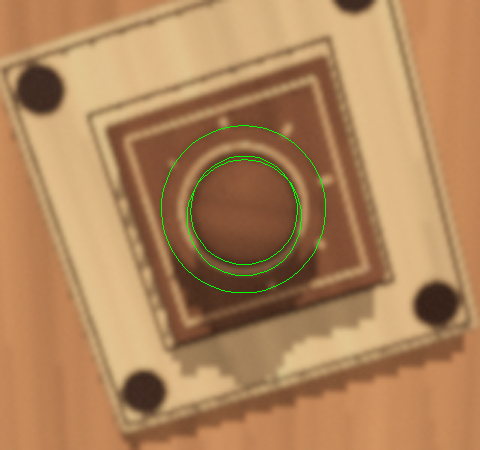

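The boss is centred on the disc at (244,210). First stack done. Next, the large disc.

Request:
{"api": "send_rows", "payload": {
  "increments": [
    {"gripper":-1,"linear":[0.125,-0.316,-0.052],"delta_rot":[0,0,0]},
    {"gripper":-1,"linear":[0.125,-0.316,-0.052],"delta_rot":[0,0,0]},
    {"gripper":-1,"linear":[0.125,-0.316,-0.052],"delta_rot":[0,0,0]},
    {"gripper":-1,"linear":[0.125,-0.316,-0.052],"delta_rot":[0,0,0]},
    {"gripper":-1,"linear":[0.125,-0.316,-0.052],"delta_rot":[0,0,0]},
    {"gripper":-1,"linear":[0.125,-0.316,-0.052],"delta_rot":[0,0,0]},
    {"gripper":-1,"linear":[0.125,-0.316,-0.052],"delta_rot":[0,0,0]},
    {"gripper":-1,"linear":[0.125,-0.316,-0.052],"delta_rot":[0,0,0]}
  ]
}}

```text
clock: 19.7
position: [0.621, -0.2216, 0.1288]
ee_rot: [0.001, 0.708, 0.707, -0.001]
contact_force: [-1.5, 0.0, 0.1]
width: 0.0853
gripper_force: 0.0
```

Request:
{"api": "send_rows", "payload": {
  "increments": [
    {"gripper":-1,"linear":[0,0,0],"delta_rot":[0,0,0]},
    {"gripper":-1,"linear":[0,0,0],"delta_rot":[0,0,0]}
  ]
}}

```text
clock: 19.9
position: [0.6187, -0.2152, 0.1308]
ee_rot: [-0.001, 0.706, 0.708, 0.0]
contact_force: [-0.3, 0.5, -0.5]
width: 0.0854
gripper_force: 0.0
```

```bash
python3 st.py; python3 -c "
from look import *
look('c5','d',.06,.02,0,(.619,-.217),75)
I,K,M=load('c5.png')
for p in (False,2): b=fit('c5.png','d',.06,.02,0,(.619,-.217),62,p);print(b[0].round(4),round(b[1],3),cv2.boundingRect(b[2]),cv2.boundingRect(b[3]))
for r in (85,100): b=fit('c5.png','d',.116,.015,0,(.4735,-.143),r,True);print('RB',b[0].round(4),round(b[1],3),cv2.boundingRect(b[2]),cv2.boundingRect(b[3]))
b=fit('wB.png','d',.116,.015,0,(.4735,-.143),70,True);print('RB',b[0].round(4),round(b[1],3),cv2.boundingRect(b[2]),cv2.boundingRect(b[3]))
"
```

```text
[ 0.6187 -0.2152  0.1308] yaw 0.17 toolz [-0.0013  0.0016 -1.    ] w 0.0854 clk 19.9 [-0.3  0.5 -0.5]
TCP [ 0.6187 -0.215   0.1313] closing yaw 0.21 clock 19.95
c5 [ 0.6197 -0.218   0.3611] cost 0.069 piece-TCP mm [ 1. -3.]
[ 0.6197 -0.218   0.3611] 0.069 (244, 164, 83, 85) (246, 166, 79, 82)
[ 0.6199 -0.2182 14.3959] 0.056 (244, 165, 83, 84) (246, 165, 80, 88)
RB [ 0.4683 -0.1419 13.7836] 0.106 (-24, 5, 181, 179) (0, 18, 155, 166)
RB [ 0.4709 -0.1423 11.2974] 0.026 (-20, 6, 180, 179) (0, 8, 160, 176)
RB [ 0.4734 -0.1423  5.0647] 0.026 (194, 72, 95, 98) (195, 73, 94, 96)
```

Request:
{"api": "send_rows", "payload": {
  "increments": [
    {"gripper":-1,"linear":[0.0011,-0.0028,-0.05],"delta_rot":[0,0,0]},
    {"gripper":-1,"linear":[0.0011,-0.0028,-0.09],"delta_rot":[0,0,0]},
    {"gripper":-1,"linear":[0.0011,-0.0028,-0.11],"delta_rot":[0,0,0]},
    {"gripper":-1,"linear":[0.0011,-0.0028,-0.12],"delta_rot":[0,0,0]},
    {"gripper":-1,"linear":[0.0011,-0.0028,-0.127],"delta_rot":[0,0,0]},
    {"gripper":-1,"linear":[0.0011,-0.0028,-0.127],"delta_rot":[0,0,0]},
    {"gripper":-1,"linear":[0.0011,-0.0028,-0.127],"delta_rot":[0,0,0]}
  ]
}}

```text
clock: 20.65
position: [0.6212, -0.22, 0.0058]
ee_rot: [0.001, 0.706, 0.708, 0.0]
contact_force: [-0.5, -0.2, -0.5]
width: 0.0854
gripper_force: 0.0
```

```bash
python3 st.py
```

```text
[ 0.6212 -0.22    0.0058] yaw 0.14 toolz [ 0.0025 -0.0011 -1.    ] w 0.0854 clk 20.65 [-0.5 -0.2 -0.5]
```

Request:
{"api": "send_rows", "payload": {
  "increments": [
    {"gripper":-1,"linear":[-0.0014,0.0018,-0.0025],"delta_rot":[0,0,0]},
    {"gripper":1,"linear":[-0.0014,0.0018,-0.0025],"delta_rot":[0,0,0]},
    {"gripper":1,"linear":[-0.0014,0.0018,-0.0025],"delta_rot":[0,0,0]},
    {"gripper":1,"linear":[-0.0014,0.0018,-0.0025],"delta_rot":[0,0,0]},
    {"gripper":1,"linear":[-0.0014,0.0018,-0.0025],"delta_rot":[0,0,0]},
    {"gripper":1,"linear":[-0.0014,0.0018,-0.0025],"delta_rot":[0,0,0]},
    {"gripper":1,"linear":[-0.0014,0.0018,-0.0025],"delta_rot":[0,0,0]},
    {"gripper":1,"linear":[-0.0014,0.0018,-0.0025],"delta_rot":[0,0,0]}
  ]
}}

```text
clock: 21.45
position: [0.619, -0.2182, 0.0026]
ee_rot: [0.0, 0.706, 0.708, 0.0]
contact_force: [-1.8, 0.7, 6.2]
width: 0.0589
gripper_force: 27.0
```

```bash
python3 st.py
```

```text
[ 0.619  -0.2182  0.0026] yaw 0.11 toolz [ 7.e-04 -3.e-04 -1.e+00] w 0.0589 clk 21.45 [-1.8  0.7  6.2]
```

Request:
{"api": "send_rows", "payload": {
  "increments": [
    {"gripper":1,"linear":[0,0,0.03],"delta_rot":[0,0,0]},
    {"gripper":1,"linear":[0,0,0.08],"delta_rot":[0,0,0]},
    {"gripper":1,"linear":[-0.04,-0.008,0.11],"delta_rot":[0,0,0]},
    {"gripper":1,"linear":[-0.08,-0.016,0.13],"delta_rot":[0,0,0]},
    {"gripper":1,"linear":[-0.12,-0.024,0.13],"delta_rot":[0,0,0]},
    {"gripper":1,"linear":[-0.147,-0.03,0.13],"delta_rot":[0,0,0]},
    {"gripper":1,"linear":[-0.147,-0.03,0.13],"delta_rot":[0,0,0]},
    {"gripper":1,"linear":[-0.147,-0.03,0.13],"delta_rot":[0,0,0]}
  ]
}}

```text
clock: 22.25
position: [0.4718, -0.2484, 0.1319]
ee_rot: [0.001, 0.707, 0.707, 0.0]
contact_force: [0.2, -0.4, 0.7]
width: 0.0587
gripper_force: 27.4
```

```bash
python3 st.py; python3 -c "
from look import *
snap('wrist','d4.png')
for r in (92,105): b=fit('d4.png','d',.116,.015,0,(.4735,-.143),r,True);print('RB',b[0].round(4),round(b[1],3),cv2.boundingRect(b[2]),cv2.boundingRect(b[3]))
"
```

```text
[ 0.4718 -0.2484  0.1319] yaw 0.04 toolz [ 1.2e-03 -2.0e-04 -1.0e+00] w 0.0587 clk 22.25 [ 0.2 -0.4  0.7]
RB [ 0.4732 -0.1418  2.2729] 0.012 (197, -55, 178, 193) (198, 0, 176, 138)
RB [ 0.4732 -0.1418  2.2729] 0.012 (197, -55, 178, 193) (198, 0, 176, 138)
```

Request:
{"api": "send_rows", "payload": {
  "increments": [
    {"gripper":1,"linear":[0.0015,0.045,0],"delta_rot":[0,0,0]},
    {"gripper":1,"linear":[0.0015,0.09,0],"delta_rot":[0,0,0]},
    {"gripper":1,"linear":[0.0015,0.1057,-0.04],"delta_rot":[0,0,0]},
    {"gripper":1,"linear":[0.0015,0.1057,-0.08],"delta_rot":[0,0,0]},
    {"gripper":1,"linear":[0.0015,0.1057,-0.09],"delta_rot":[0,0,0]},
    {"gripper":1,"linear":[0.0015,0.1057,-0.1],"delta_rot":[0,0,0]},
    {"gripper":1,"linear":[0.0015,0.1057,-0.1],"delta_rot":[0,0,0]}
  ]
}}

```text
clock: 23.0
position: [0.474, -0.1427, 0.0314]
ee_rot: [-0.0, 0.706, 0.708, -0.0]
contact_force: [-0.4, -0.7, -0.2]
width: 0.0588
gripper_force: 27.5
```

```bash
python3 st.py
```

```text
[ 0.474  -0.1427  0.0314] yaw 0.11 toolz [-4.e-04  2.e-04 -1.e+00] w 0.0588 clk 23.0 [-0.4 -0.7 -0.2]
```

Request:
{"api": "send_rows", "payload": {
  "increments": [
    {"gripper":1,"linear":[-0.0005,0,-0.008],"delta_rot":[0,0,0]},
    {"gripper":1,"linear":[-0.0005,0,-0.012],"delta_rot":[0,0,0]},
    {"gripper":1,"linear":[-0.0005,0,-0.0133],"delta_rot":[0,0,0]},
    {"gripper":1,"linear":[-0.0005,0,-0.0133],"delta_rot":[0,0,0]},
    {"gripper":-1,"linear":[-0.0005,0,-0.0133],"delta_rot":[0,0,0]},
    {"gripper":-1,"linear":[-0.0005,0,-0.0133],"delta_rot":[0,0,0]},
    {"gripper":-1,"linear":[-0.0005,0,-0.0133],"delta_rot":[0,0,0]},
    {"gripper":-1,"linear":[-0.0005,0,-0.0133],"delta_rot":[0,0,0]}
  ]
}}

```text
clock: 23.8
position: [0.4728, -0.1424, 0.0187]
ee_rot: [0.0, 0.706, 0.708, 0.0]
contact_force: [0.4, -0.0, -0.0]
width: 0.0851
gripper_force: 0.0
```

Request:
{"api": "send_rows", "payload": {
  "increments": [
    {"gripper":-1,"linear":[0,0,0.02],"delta_rot":[0,0,0]},
    {"gripper":-1,"linear":[0,0,0.06],"delta_rot":[0,0,0]},
    {"gripper":-1,"linear":[0,0,0.11],"delta_rot":[0,0,0]},
    {"gripper":-1,"linear":[0,0,0.13],"delta_rot":[0,0,0]},
    {"gripper":-1,"linear":[0,0,0.14],"delta_rot":[0,0,0]},
    {"gripper":-1,"linear":[0,0,0.14],"delta_rot":[0,0,0]}
  ]
}}

```text
clock: 24.4
position: [0.4732, -0.1425, 0.1595]
ee_rot: [0.001, 0.706, 0.708, 0.0]
contact_force: [0.2, 0.3, -0.6]
width: 0.0854
gripper_force: 0.0
```

```bash
python3 st.py; python3 -c "
from look import *
snap('wrist','d5.png')
I,K,M=load('d5.png')
b=fit('d5.png','d',.116,.015,0,(.4735,-.143),105,True);print('RB',b[0].round(4),round(b[1],3),cv2.boundingRect(b[2]),cv2.boundingRect(b[3]))
for r in(50,60): b=fit('d5.png','d',.06,.02,.015,(.4735,-.143),r,2);print('LD',b[0].round(4),round(b[1],3),cv2.boundingRect(b[2]),cv2.boundingRect(b[3]))
print(proj([[.4735,-.143,.035]],K,M))
np.save('pics/c.npy',0)
"
```

```text
[ 0.4732 -0.1425  0.1595] yaw 0.12 toolz [ 0.0022 -0.001  -1.    ] w 0.0854 clk 24.4 [ 0.2  0.3 -0.6]
RB [ 0.4734 -0.1427  6.2251] 0.024 (211, 120, 144, 141) (213, 121, 142, 138)
LD [ 0.473  -0.1432 -2.5308] 0.112 (243, 158, 80, 81) (245, 159, 75, 77)
LD [ 0.473  -0.1432 -2.5308] 0.112 (243, 158, 80, 81) (245, 159, 75, 77)
[[283.63038785 201.86210564]]
```

Request:
{"api": "send_rows", "payload": {
  "increments": [
    {"gripper":-1,"linear":[0.201,0.1575,-0.03],"delta_rot":[0,0,0]},
    {"gripper":-1,"linear":[0.201,0.1575,-0.03],"delta_rot":[0,0,0]},
    {"gripper":-1,"linear":[0.201,0.1575,-0.03],"delta_rot":[0,0,0]},
    {"gripper":-1,"linear":[0.201,0.1575,-0.03],"delta_rot":[0,0,0]},
    {"gripper":-1,"linear":[0.201,0.1575,-0.03],"delta_rot":[0,0,0]},
    {"gripper":-1,"linear":[0.201,0.1575,-0.03],"delta_rot":[0,0,0]},
    {"gripper":-1,"linear":[0.201,0.1575,-0.03],"delta_rot":[0,0,0]}
  ]
}}

```text
clock: 25.15
position: [0.673, 0.0163, 0.1249]
ee_rot: [-0.002, 0.706, 0.709, -0.002]
contact_force: [-1.4, -0.4, -0.7]
width: 0.0852
gripper_force: 0.0
```

Request:
{"api": "send_rows", "payload": {
  "increments": [
    {"gripper":-1,"linear":[0,0,0],"delta_rot":[0,0,0]},
    {"gripper":-1,"linear":[0,0,0],"delta_rot":[0,0,0]}
  ]
}}

```text
clock: 25.35
position: [0.6722, 0.014, 0.1281]
ee_rot: [-0.001, 0.707, 0.707, -0.001]
contact_force: [0.1, -0.3, 0.0]
width: 0.0857
gripper_force: 0.0
```

```bash
python3 st.py; python3 -c "
from look import *
look('c6','sq',.04,.02,0,(.674,.015),60)
b=fit('c6.png','sq',.04,.02,0,(.674,.015),45,False);print(b[0].round(4),round(b[1],3),cv2.boundingRect(b[2]),cv2.boundingRect(b[3]))
"
```

```text
[0.6722 0.014  0.1281] yaw 0.05 toolz [-1.9e-03 -3.0e-04 -1.0e+00] w 0.0857 clk 25.35 [ 0.1 -0.3  0. ]
TCP [0.6725 0.0139 0.1286] closing yaw 0.03 clock 25.4
c6 [6.74500e-01 1.52000e-02 4.23803e+01] cost 0.055 piece-TCP mm [2.  1.3]
[6.74500e-01 1.52000e-02 4.23803e+01] 0.055 (247, 162, 80, 81) (251, 165, 73, 75)
```

Rotate by +42.35° (0.739 rad) and centre.

Request:
{"api": "send_rows", "payload": {
  "increments": [
    {"gripper":-1,"linear":[0.002,0.0013,-0.03],"delta_rot":[0,0,0.14]},
    {"gripper":-1,"linear":[0.002,0.0013,-0.06],"delta_rot":[0,0,0.28]},
    {"gripper":-1,"linear":[0.002,0.0013,-0.07],"delta_rot":[0,0,0.42]},
    {"gripper":-1,"linear":[0.002,0.0013,-0.07],"delta_rot":[0,0,0.56]},
    {"gripper":-1,"linear":[0.002,0.0013,-0.07],"delta_rot":[0,0,0.7]},
    {"gripper":-1,"linear":[0.002,0.0013,-0.07],"delta_rot":[0,0,0.739]},
    {"gripper":-1,"linear":[0.002,0.0013,-0.07],"delta_rot":[0,0,0.739]},
    {"gripper":-1,"linear":[0.002,0.0013,-0.07],"delta_rot":[0,0,0.739]}
  ]
}}

```text
clock: 26.2
position: [0.6754, 0.0157, 0.0591]
ee_rot: [0.0, 0.404, 0.915, 0.0]
contact_force: [-1.2, 0.5, -0.7]
width: 0.0855
gripper_force: 0.0
```

```bash
python3 st.py
```

```text
[0.6754 0.0157 0.0591] yaw 42.34 toolz [ 5.e-04 -1.e-04 -1.e+00] w 0.0855 clk 26.2 [-1.2  0.5 -0.7]
```

Request:
{"api": "send_rows", "payload": {
  "increments": [
    {"gripper":-1,"linear":[-0.0009,-0.0005,-0.03],"delta_rot":[0,0,0]},
    {"gripper":-1,"linear":[-0.0009,-0.0005,-0.045],"delta_rot":[0,0,0]},
    {"gripper":-1,"linear":[-0.0009,-0.0005,-0.053],"delta_rot":[0,0,0]},
    {"gripper":-1,"linear":[-0.0009,-0.0005,-0.053],"delta_rot":[0,0,0]},
    {"gripper":-1,"linear":[-0.0009,-0.0005,-0.053],"delta_rot":[0,0,0]}
  ]
}}

```text
clock: 26.7
position: [0.6753, 0.0159, 0.0058]
ee_rot: [0.0, 0.403, 0.915, 0.0]
contact_force: [-0.2, 0.1, 0.7]
width: 0.0854
gripper_force: 0.0
```

```bash
python3 st.py
```

```text
[0.6753 0.0159 0.0058] yaw 42.45 toolz [ 6.e-04  0.e+00 -1.e+00] w 0.0854 clk 26.7 [-0.2  0.1  0.7]
```

Request:
{"api": "send_rows", "payload": {
  "increments": [
    {"gripper":1,"linear":[0,0,0],"delta_rot":[0,0,0]},
    {"gripper":1,"linear":[0,0,0],"delta_rot":[0,0,0]},
    {"gripper":1,"linear":[0,0,0],"delta_rot":[0,0,0]},
    {"gripper":1,"linear":[0,0,0],"delta_rot":[0,0,0]},
    {"gripper":1,"linear":[0,0,0],"delta_rot":[0,0,0]},
    {"gripper":1,"linear":[0,0,0],"delta_rot":[0,0,0]},
    {"gripper":1,"linear":[0,0,0],"delta_rot":[0,0,0]},
    {"gripper":1,"linear":[0,0,0],"delta_rot":[0,0,0]}
  ]
}}

```text
clock: 27.5
position: [0.6754, 0.0159, 0.0062]
ee_rot: [0.001, 0.403, 0.915, 0.0]
contact_force: [0.2, 0.1, 5.5]
width: 0.0396
gripper_force: 26.2
```

```bash
python3 st.py
```

```text
[0.6754 0.0159 0.0062] yaw 42.45 toolz [ 0.0014  0.     -1.    ] w 0.0396 clk 27.5 [0.2 0.1 5.5]
```

Request:
{"api": "send_rows", "payload": {
  "increments": [
    {"gripper":1,"linear":[0,0,0.03],"delta_rot":[0,0,0]},
    {"gripper":1,"linear":[0,0,0.08],"delta_rot":[0,0,0]},
    {"gripper":1,"linear":[-0.037,-0.029,0.09],"delta_rot":[0,0,0]},
    {"gripper":1,"linear":[-0.074,-0.058,0.09],"delta_rot":[0,0,0]},
    {"gripper":1,"linear":[-0.111,-0.087,0.09],"delta_rot":[0,0,0]},
    {"gripper":1,"linear":[-0.148,-0.116,0.09],"delta_rot":[0,0,0]},
    {"gripper":1,"linear":[-0.185,-0.145,0.09],"delta_rot":[0,0,0]},
    {"gripper":1,"linear":[-0.2022,-0.1589,0.09],"delta_rot":[0,0,0]}
  ]
}}

```text
clock: 28.3
position: [0.4684, -0.1439, 0.0949]
ee_rot: [-0.002, 0.404, 0.915, -0.0]
contact_force: [-0.5, -0.8, -0.5]
width: 0.0394
gripper_force: 25.6
```

Request:
{"api": "send_rows", "payload": {
  "increments": [
    {"gripper":1,"linear":[0,0,0],"delta_rot":[0,0,0]},
    {"gripper":1,"linear":[0,0,0],"delta_rot":[0,0,0]}
  ]
}}

```text
clock: 28.5
position: [0.4727, -0.1431, 0.0955]
ee_rot: [0.0, 0.404, 0.915, 0.0]
contact_force: [0.8, 0.9, -0.5]
width: 0.0392
gripper_force: 25.6
```

```bash
python3 st.py
```

```text
[ 0.4727 -0.1431  0.0955] yaw 42.37 toolz [ 6.e-04  4.e-04 -1.e+00] w 0.0392 clk 28.5 [ 0.8  0.9 -0.5]
```

Request:
{"api": "send_rows", "payload": {
  "increments": [
    {"gripper":1,"linear":[0.0004,0.0001,-0.03],"delta_rot":[0,0,0]},
    {"gripper":1,"linear":[0.0004,0.0001,-0.045],"delta_rot":[0,0,0]},
    {"gripper":1,"linear":[0.0004,0.0001,-0.051],"delta_rot":[0,0,0]},
    {"gripper":1,"linear":[0.0004,0.0001,-0.0535],"delta_rot":[0,0,0]},
    {"gripper":1,"linear":[0.0004,0.0001,-0.0535],"delta_rot":[0,0,0]}
  ]
}}

```text
clock: 29.0
position: [0.4739, -0.1426, 0.0421]
ee_rot: [0.0, 0.403, 0.915, 0.0]
contact_force: [-0.4, 0.3, -0.9]
width: 0.0393
gripper_force: 25.6
```

```bash
python3 st.py
```

```text
[ 0.4739 -0.1426  0.0421] yaw 42.51 toolz [ 5.e-04  0.e+00 -1.e+00] w 0.0393 clk 29.0 [-0.4  0.3 -0.9]
```

Request:
{"api": "send_rows", "payload": {
  "increments": [
    {"gripper":1,"linear":[-0.0006,-0.0004,-0.0004],"delta_rot":[0,0,0]},
    {"gripper":1,"linear":[-0.0006,-0.0004,-0.0004],"delta_rot":[0,0,0]},
    {"gripper":-1,"linear":[-0.0006,-0.0004,-0.0004],"delta_rot":[0,0,0]},
    {"gripper":-1,"linear":[-0.0006,-0.0004,-0.0004],"delta_rot":[0,0,0]},
    {"gripper":-1,"linear":[-0.0006,-0.0004,-0.0004],"delta_rot":[0,0,0]},
    {"gripper":-1,"linear":[-0.0006,-0.0004,-0.0004],"delta_rot":[0,0,0]},
    {"gripper":-1,"linear":[-0.0006,-0.0004,-0.0004],"delta_rot":[0,0,0]}
  ]
}}

```text
clock: 29.7
position: [0.4725, -0.1433, 0.0417]
ee_rot: [0.0, 0.403, 0.915, 0.0]
contact_force: [0.0, -0.3, -0.3]
width: 0.0855
gripper_force: 0.0
```

Request:
{"api": "send_rows", "payload": {
  "increments": [
    {"gripper":-1,"linear":[0,0,0.02],"delta_rot":[0,0,0]},
    {"gripper":-1,"linear":[0,0,0.06],"delta_rot":[0,0,0]},
    {"gripper":-1,"linear":[0,0,0.11],"delta_rot":[0,0,0]},
    {"gripper":-1,"linear":[0,0,0.16],"delta_rot":[0,0,0]},
    {"gripper":-1,"linear":[0,0,0.21],"delta_rot":[0,0,0]},
    {"gripper":-1,"linear":[0,0,0.26],"delta_rot":[0,0,-0.1]},
    {"gripper":-1,"linear":[0,0,0.27],"delta_rot":[0,0,-0.2]},
    {"gripper":-1,"linear":[0,0,0.27],"delta_rot":[0,0,-0.2]}
  ]
}}

```text
clock: 30.5
position: [0.4735, -0.1437, 0.3143]
ee_rot: [0.003, 0.492, 0.87, 0.0]
contact_force: [0.0, -1.1, -0.7]
width: 0.0851
gripper_force: 0.0
```

```bash
python3 st.py; python3 -c "
from look import *
snap('wrist','d6.png');snap('scene','s6.png')
I,K,M=load('d6.png');x,y=proj([[.4735,-.143,.035]],K,M)[0].astype(int);print(x,y)
cs=[]
for dx in[0]:
    s=4;C=cv2.resize(I[max(y-60,0):y+60,x-50:x+50],None,fx=s,fy=s,interpolation=cv2.INTER_CUBIC)
    for k,S,a,z in(('d',.116,0,.015),('d',.06,0,.035),('sq',.04,42.4,.055)):
        mm=model(k,S,0,.4732,-.143,np.radians(a),z);q=proj(mm[:len(mm)//2],K,M)
        cv2.polylines(C,[((q-[x-50,max(y-60,0)])*s).astype(np.int32)],True,(0,255,0),1)
S=load('s6.png')[0]
cv2.imwrite('pics/fin.png',np.hstack([cv2.resize(C,(400,480)),cv2.resize(S[90:330,80:280+0],(400,480))]))
cv2.imwrite('pics/fin.png',np.hstack([cv2.resize(C,(350,420)),cv2.resize(S[90:350,70:420],(450,420))]))
"
```

```text
[ 0.4735 -0.1437  0.3143] yaw 31.01 toolz [ 0.0054 -0.0024 -1.    ] w 0.0851 clk 30.5 [ 0.  -1.1 -0.7]
282 163
```

View pics/fin.png

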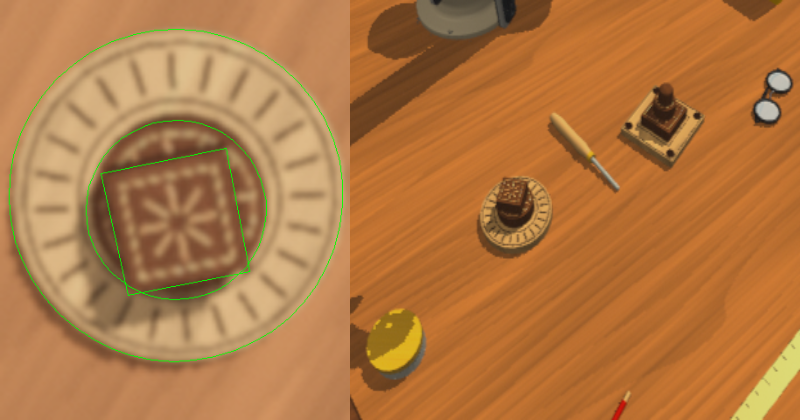

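Both stacks stand centred: the star at (176,221) matches the prediction, and the gouge, spectacles and tin haven't moved.

Request:
{"api": "send_rows", "payload": {
  "increments": [
    {"gripper":-1,"linear":[0,0,0],"delta_rot":[0,0,0]},
    {"gripper":-1,"linear":[0,0,0],"delta_rot":[0,0,0]}
  ]
}}

```text
clock: 30.8
position: [0.4717, -0.143, 0.3099]
ee_rot: [-0.002, 0.492, 0.871, -0.0]
contact_force: [-0.4, -0.0, 0.1]
width: 0.0853
gripper_force: 0.0
```

```bash
python3 -c "
from rig import sign_off; print(sign_off())"
```

```text
the job is handed in; nothing more can be done
None
```

Both ornaments are stacked in the order asked, each piece within about 1 mm of centre by camera check, the bystanders untouched, and the job handed in at about 31 s of the 134 s allowed; no verdict was returned.

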